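# Ready the spray station: heft the cans, scrap the spent ones

### The arm

A 6-joint arm with a two-finger parallel gripper is mounted at the origin on the work surface. World frame = base frame: x ahead of the robot, y to its left, z up, the work surface at z = 0. Lengths are in m, angles in degrees, forces in N, time in s.
With the tool pointing down it reaches from about 0.3 to 0.875 m from the base axis. Payload 4.2 kg.
Tool frame: the origin (TCP) lies between the finger pads; the fingertips stand 8 mm ahead of it and the grasp point (between the pads) lies 11 mm behind it; z points along the fingers, y is the line along which they close (so a half turn about z gives the same grasp; the last joint's range is limited). The gripper opens to 85 mm and grips with 20 to 120 N. Pads are 22 mm wide; open, the fingers measure 114 mm over their backs; the gripper's body (76 mm by 85 mm) begins 54 mm behind the grasp point. The pads swing forward as they close: fully open they stand 13 mm farther back than shut.
Start: joints at [-72.708, 18.312, 89.639, -0, 72.044, -1.146], TCP at [0.182, -0.545, 0.239] pointing down, gripper open.
Joint ranges: [-177.97, 177.97], [-48.28, 115.42], [12.27, 149.76], [-77.06, 257.06], [2.81, 150.46], [-146.56, 146.56]. Speed limits (degrees/s): [147.25, 147.25, 180, 180, 180, 180].

### API

Orientations are given as a 3x3 rotation matrix whose columns are the frame's x, y, z axes.
In Python, from bench import arm gives the robot as it stands. The module is installed in compiled form; this text tells all that it offers.
- The arm moves only by the shell command python3 -m pendant 'ROWS' [OPENING] [FORCE]. ROWS is JSON, a list of rows, each an object of numbers: "dx", "dy", "dz": the shift along the tool's x, y, z in m; "yaw": the turn about the tool's z in degrees. A call has 1 to 12 rows; each row shifts and turns the commanded pose from where the row before left it, along the tool's axes as they then stand; what a row does not reach is not made up. A row lasts 1/8 s, in which the tool goes at most 62.5 mm and 10.7 degrees, less where a joint would pass 70% of its speed; a pose out of reach is approached as far as the arm can. A call with a gripper value outside its range is refused whole. OPENING is the opening, from 0 (shut) to 1 (fully open), set as the call begins (- or left out, the last holds). The fingers move at their own pace and stop on an object; FORCE is the grip in N (left out, the last holds). Time passes only in rows, so rows that do not move let the fingers close. It gives the time, the measured TCP pose, the force, the opening and the grip force at its end, in the units of the state.
- arm.sense(): the state, without advancing time (a new reading comes with each control period).
- arm.capture(name): name is "side" or "top" or "wrist"; returns the picture (384x512x3 uint8, red, green, blue); there is no depth.
- arm.camera_params(name): a dict with "vfov" (degrees; the focal length in pixels is half the picture's height over the tangent of half this angle, whatever the lens; pixels are square), "cx", "cy" (the principal point, pixels), "pose" (4x4, takes a point from camera to world coordinates); the wrist camera has in their place "hand_eye" (4x4, takes a point from camera to tool coordinates, whose origin is the TCP and whose axes are the flange's). Camera axes: x right, y down, z forward; pixel columns grow to the right and rows downward; lengths in m; the calibration is good to about 2 mm. The wrist camera is an equidistant fisheye: a pixel r from the principal point sees the ray r / f radians off the axis. A picture is of the moment at which its call begins: read the wrist's pose just before it. camera_params takes no time and is no camera call.
- arm.hand_in(): hands the job in; it is judged then, once.
The state is a dict: "t": time; "joints": joint angles; "joint_velocities": joint speeds; "effort": joint torques, N m; "tool_pos": TCP position; "tool_rot": TCP orientation; "force": force on the tool from outside, world axes, zero at the start; "moment": the same for the moment, N m; "opening": finger opening in m; "grip_force": force on a finger pad.
Only numpy, scipy, OpenCV 4.12 (cv2) and the standard library are available. Lean on these libraries where they do the work, as an engineer would, in place of code of your own. Each camera call takes 0.05 s, during which the arm holds its last target. There are 200 camera calls.

### The job

Get the shoe-spray station ready: slide the shutter of the extraction grille open until it comes up against its stop, and clear the can rack, telling by weight which cans still have spray in them. Stand those upright on the drip tray, each with its nozzle pointing straight at the grille, and put the spent, light ones in the scrap tub, which may get knocked aside while you work. Leave the boot, the brush and the polish tin where they are.

Things in the scene. Friction and masses are not known exactly. Their poses are not given: they have to be found in the camera images.
- can_1: one of up to eight like spray cans (None if absent): white-sleeved metal body 50 mm across and 112 mm high, small shoulder, black spray head up to 136 mm. Origin: centre of underside; z up the can; the black nozzle on the head (8 mm wide, to 24 mm from the axis, 131 mm high) points along +x. With spray left it weighs 270 to 400 g, spent 75 to 120 g; only the weight tells which
- can_2: one of up to eight like spray cans (None if absent): white-sleeved metal body 50 mm across and 112 mm high, small shoulder, black spray head up to 136 mm. Origin: centre of underside; z up the can; the black nozzle on the head (8 mm wide, to 24 mm from the axis, 131 mm high) points along +x. With spray left it weighs 270 to 400 g, spent 75 to 120 g; only the weight tells which
- can_3: one of up to eight like spray cans (None if absent): white-sleeved metal body 50 mm across and 112 mm high, small shoulder, black spray head up to 136 mm. Origin: centre of underside; z up the can; the black nozzle on the head (8 mm wide, to 24 mm from the axis, 131 mm high) points along +x. With spray left it weighs 270 to 400 g, spent 75 to 120 g; only the weight tells which
- can_4: one of up to eight like spray cans (None if absent): white-sleeved metal body 50 mm across and 112 mm high, small shoulder, black spray head up to 136 mm. Origin: centre of underside; z up the can; the black nozzle on the head (8 mm wide, to 24 mm from the axis, 131 mm high) points along +x. With spray left it weighs 270 to 400 g, spent 75 to 120 g; only the weight tells which
- can_5: one of up to eight like spray cans (None if absent): white-sleeved metal body 50 mm across and 112 mm high, small shoulder, black spray head up to 136 mm. Origin: centre of underside; z up the can; the black nozzle on the head (8 mm wide, to 24 mm from the axis, 131 mm high) points along +x. With spray left it weighs 270 to 400 g, spent 75 to 120 g; only the weight tells which
- can_6: one of up to eight like spray cans (None if absent): white-sleeved metal body 50 mm across and 112 mm high, small shoulder, black spray head up to 136 mm. Origin: centre of underside; z up the can; the black nozzle on the head (8 mm wide, to 24 mm from the axis, 131 mm high) points along +x. With spray left it weighs 270 to 400 g, spent 75 to 120 g; only the weight tells which
- can_7: one of up to eight like spray cans (None if absent): white-sleeved metal body 50 mm across and 112 mm high, small shoulder, black spray head up to 136 mm. Origin: centre of underside; z up the can; the black nozzle on the head (8 mm wide, to 24 mm from the axis, 131 mm high) points along +x. With spray left it weighs 270 to 400 g, spent 75 to 120 g; only the weight tells which
- can_8: one of up to eight like spray cans (None if absent): white-sleeved metal body 50 mm across and 112 mm high, small shoulder, black spray head up to 136 mm. Origin: centre of underside; z up the can; the black nozzle on the head (8 mm wide, to 24 mm from the axis, 131 mm high) points along +x. With spray left it weighs 270 to 400 g, spent 75 to 120 g; only the weight tells which
- rack: dark steel can rack, fixed, 320 x 180 mm: base plate (top at 6 mm) and a 10 mm plate (top at 54 mm) with eight 56 mm holes, 4 along x (80 mm apart) by 2 along y (85 mm apart); the cans stand in them on the base plate, any hole, turned any way. Origin: centre of its underside
- tray: spray station, fixed: steel drip tray 400 (x) x 160 (y) mm, floor top at 6 mm, 16 mm rims on three sides; along its +y side the grey extraction panel, 104 mm high, front face at y = 78 mm, with six upright slots (the grille). Origin: centre of the tray's underside; +y points square into the grille
- grille (a point): middle of the front face of the extraction grille, 55 mm above the bench
- shutter (a joint): sliding shutter behind the grille's slots: 0 shut, grows to 0.030 m, the end stop, where the slots are fully open; slides along the tray's +x; stiff (about 3 N) and stays where it is left
- shutter_tab (a point): top of the shutter's black tab, which stands up above the panel: 10 mm thick (along the tray's x), 30 mm wide (along y), from 102 mm to 136 mm above the bench; panel top at 104 mm, plenum box behind it lower
- tub: grey plastic scrap tub, loose, open on top, 260 (x) x 170 (y) x 80 mm high, walls and floor 4 mm, 0.9 kg. Origin: centre of its underside
- boot: brown ankle boot, 265 mm long, 120 mm high, bystander; origin under its middle
- brush: wooden shoe brush, 160 x 50 x 42 mm, bystander; origin under its middle
- polish_tin: flat round tin, 72 mm across, 24 mm high, bystander; origin under its middle

How it is judged:
By the outcome, as a careful person would: the job done as asked, in the order asked, and still so for the second after the job is handed in, with the robot touching nothing.
Of can_1, can_2, can_3, can_4, can_5, can_6, can_7, can_8 only 5 to 7 are there at a start; the rules pass over those that are not, and their reading is None.
At some moment in a run one of tub may be knocked a few centimetres aside while the robot is not near it.
It also fails if it takes over 210 s, if anything falls off the work surface, if the arm or the gripper's body presses on something with over 40 N, if the wrist force passes 120 N, or if a joint passes its speed limit or range.

## Working session

There is one attempt and no reset: what is moved stays moved. The work goes in short steps, Python scripts to look and compute and a shell command to move; the robot and the scene stay as the last step left them, time stands still between calls to the robot, and variables do not carry over. Pictures are saved under pics/ and viewed, at most 14 in all, crops included, and the job is handed in when it is done.

```bash
mkdir -p pics; python3 - <<'E'
from bench import arm
import cv2,numpy as np
np.set_printoptions(precision=4,suppress=True)
s=arm.sense();print(s)
for n in("top","side","wrist"):
    im=arm.capture(n);cv2.imwrite(f"pics/{n}0.png",im[...,::-1]);print(n,arm.camera_params(n))
E
```

```text
{'t': 0.0, 'joints': array([-72.7082,  18.3522,  89.706 ,  -0.0001,  72.042 ,  -1.1459]), 'joint_velocities': array([-0.0029, -0.0405,  0.0199,  0.0626, -0.0818, -0.129 ]), 'effort': array([  0.0006, -41.5523, -23.416 ,  -0.0001,   0.008 ,  -0.    ]), 'tool_pos': array([ 0.1817, -0.5451,  0.2385]), 'tool_rot': array([[ 0.9487,  0.3163, -0.0005],
       [ 0.3163, -0.9487,  0.0017],
       [ 0.    , -0.0017, -1.    ]]), 'force': array([ 0.1679,  0.4703, -0.1595]), 'moment': array([ 0.0087, -0.027 , -0.075 ]), 'grip_force': 0.0, 'opening': 0.085391804195239}
top {'vfov': 48.762085543035795, 'cx': 260.60999492240666, 'cy': 184.57710181944205, 'pose': array([[-0.0215, -0.9791,  0.2021,  0.3758],
       [-0.9998,  0.0201, -0.0091,  0.0303],
       [ 0.0048, -0.2022, -0.9793,  1.1757],
       [ 0.    ,  0.    ,  0.    ,  1.    ]])}
side {'vfov': 50.35951800435988, 'cx': 257.4145016702148, 'cy': 196.02903717835153, 'pose': array([[-0.9661, -0.1941,  0.1701,  0.4057],
       [-0.2578,  0.6961, -0.6701,  0.7075],
       [ 0.0117, -0.6913, -0.7225,  0.8596],
       [ 0.    ,  0.    ,  0.    ,  1.    ]])}
wrist {'vfov': 65.70646984690485, 'cx': 253.52061031586334, 'cy': 194.12200243725357, 'hand_eye': array([[-0.0005, -0.9483, -0.3174,  0.0815],
       [ 1.    , -0.0004, -0.0002, -0.0006],
       [ 0.    , -0.3174,  0.9483, -0.1352],
       [ 0.    ,  0.    ,  0.    ,  1.    ]])}
```

View pics/top0.png

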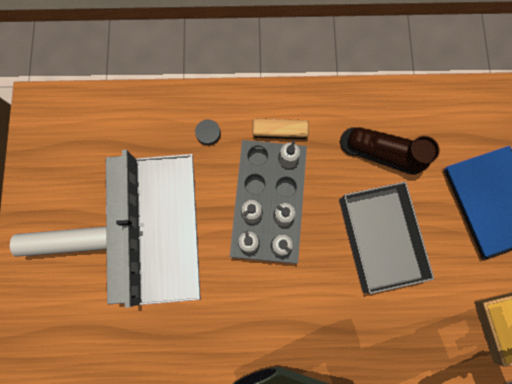

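View pics/side0.png

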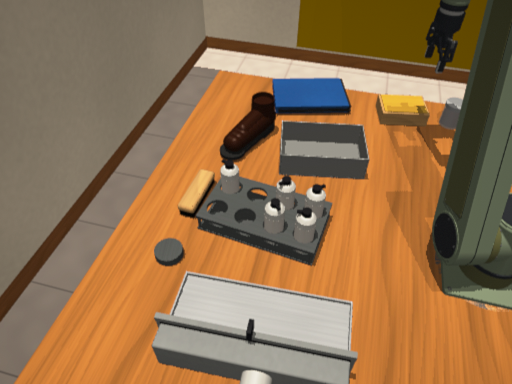

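The top view shows the tray (cols 107–200, rows 150–305) on the robot's left with the tab near (124,222). The rack (232–307, 140–265) holds 5 cans, and the tub is around (385,238). Next I'll measure positions by colour masks.

```bash
cat > h.py <<'E'
from bench import arm
import cv2,numpy as np
np.set_printoptions(precision=4,suppress=True)
def ray(name,px,pose=None):
    P=arm.camera_params(name);f=192/np.tan(np.radians(P["vfov"]/2))
    d=(np.asarray(px,float)-[P["cx"],P["cy"]])/f
    if name=="wrist":
        s,T=pose; r=np.hypot(*d);v=np.array([*(d/r*np.sin(r)),np.cos(r)]) if r>0 else np.array([0,0,1.])
        W=T@P["hand_eye"]
    else: v=np.array([*d,1]);W=P["pose"]
    return W[:3,3],W[:3,:3]@v
def wpose():
    s=arm.sense();T=np.eye(4);T[:3,:3]=s["tool_rot"];T[:3,3]=s["tool_pos"];return s,T
def onz(name,px,z,pose=None):
    o,v=ray(name,px,pose);return (o+v*(z-o[2])/v[2])
def topx(name,p):
    P=arm.camera_params(name);f=192/np.tan(np.radians(P["vfov"]/2));W=P["pose"]
    c=W[:3,:3].T@(np.asarray(p)-W[:3,3]);return c[:2]/c[2]*f+[P["cx"],P["cy"]]
E
python3 - <<'E'
from h import *
im=cv2.imread("pics/top0.png")
big=cv2.resize(im[135:310,100:312],None,fx=3.4,fy=3.4,interpolation=cv2.INTER_CUBIC);cv2.imwrite("pics/crop1.png",big)
hsv=cv2.cvtColor(im,cv2.COLOR_BGR2HSV)
m=(hsv[...,1]<60).astype(np.uint8)
n,l,st,c=cv2.connectedComponentsWithStats(m)
for i in range(1,n):
    if st[i,4]>600:
        cnt=max(cv2.findContours((l==i).astype(np.uint8),0,2)[0],key=len)
        print(st[i],cv2.minAreaRect(cnt)[2],cv2.boxPoints(cv2.minAreaRect(cnt)).tolist())
# white can heads
m=((hsv[...,1]<40)&(hsv[...,2]>170)).astype(np.uint8)
n,l,st,c=cv2.connectedComponentsWithStats(m)
for i in range(1,n):
    if 40<st[i,4]: print("w",st[i],c[i])
E
```

```text
[   0    0  512    9 2626] 90.0 [[-2.4492937051703357e-16, 0.0], [511.0, 0.0], [511.0, 8.0], [0.0, 8.0]]
[    0    14   512    90 30197] 88.85424041748047 [[-1.4985594749450684, 22.06995391845703], [510.9564514160156, 11.820884704589844], [512.5789794921875, 92.94843292236328], [0.123992919921875, 103.19750213623047]]
[ 230  141   76  122 7790] 5.710593223571777 [[229.6336669921875, 256.6633605957031], [241.7227783203125, 135.77227783203125], [308.95050048828125, 142.49505615234375], [296.86138916015625, 263.3861389160156]]
[   10   150   190   157 15338] 86.98721313476562 [[5.16575813293457, 156.149169921875], [191.85911560058594, 146.32321166992188], [200.06629943847656, 302.2596435546875], [13.372940063476562, 312.0856018066406]]
[ 340  182   94  112 7109] 75.37911987304688 [[338.0442199707031, 196.33628845214844], [407.0442199707031, 178.33628845214844], [433.2212219238281, 278.68145751953125], [364.2212219238281, 296.68145751953125]]
w [282 143  17  16 102] [288.9216 151.6667]
w [ 138  154   61  150 7954] [167.3916 230.6675]
w [243 201  17  16 118] [251.7034 207.9746]
w [276 204  18  17 112] [285.0625 212.4554]
w [  10  228   97   25 1570] [ 58.3465 240.0548]
w [240 233  17  16 133] [247.8271 241.0602]
w [274 235  17  18 131] [281.0534 242.8244]
```

View pics/crop1.png

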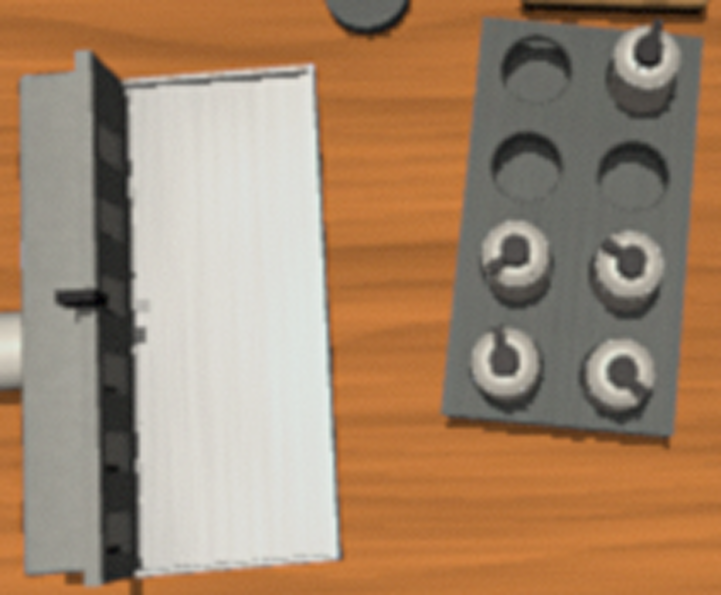

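The crop shows the tab at crop (80,298), the tray's right rim corners at (315,67) and (340,558), and the panel's front top edge from (92,52) to (103,582). Nozzles: the top-right can points up, the middle-left down-left, the middle-right up-left, the bottom-left up, the bottom-right down-right.

```bash
python3 - <<'E'
from h import *
c=lambda x,y:(x/3.4+100-.35,y/3.4+135-.35)
T=lambda x,y,z:onz("top",c(x,y),z)
a=T(315,67,16);b=T(340,558,16);print("rim",a,b,np.linalg.norm(a-b),np.degrees(np.arctan2(*(a-b)[[1,0]])))
p=T(92,52,104e-3);q=T(103,582,104e-3);print("panel",p,q,np.linalg.norm((p-q)),np.degrees(np.arctan2(*(p-q)[[1,0]])))
a=onz("top",c(315,67),.016);b=onz("top",c(340,558),.016);print(a,b,np.linalg.norm(a-b),np.degrees(np.arctan2(*(a-b)[[1,0]])))
print("tabtop",onz("top",c(60,297),.136),onz("top",c(98,299),.136),onz("top",c(80,298),.136))
k=[c(487,18),c(703,38),c(669,436),c(443,413)]
K=np.array([onz("top",x,.054) for x in k]);print("rack",K,K.mean(0),[np.linalg.norm(K[i]-K[i-1]) for i in range(4)])
for h in [(645,57),(515,255),(628,265),(505,364),(621,375)]: print("can",onz("top",c(*h),.128))
t=[[338.04,196.34],[407.04,178.34],[433.22,278.68],[364.22,296.68]]
K=np.array([onz("top",x,.08) for x in t]);print("tub",K,K.mean(0),[np.linalg.norm(K[i]-K[i-1]) for i in range(4)])
E
```

```text
rim [-3.852  -2.2833 16.    ] [ 1.2175 -1.9786 16.    ] 5.078694273556207 -176.56100377833047
panel [0.6969 0.3696 0.104 ] [0.302  0.3451 0.104 ] 0.3956473815841295 3.5583987238021817
[0.7065 0.2113 0.016 ] [0.3099 0.1875 0.016 ] 0.3972933952493633 3.4389962216695387
tabtop [0.5036 0.3748 0.136 ] [0.5016 0.3473 0.136 ] [0.5026 0.3603 0.136 ]
rack [[ 0.7341  0.0662  0.054 ]
 [ 0.7137 -0.1087  0.054 ]
 [ 0.397  -0.0688  0.054 ]
 [ 0.4181  0.1041  0.054 ]] [ 0.5658 -0.0018  0.054 ] [np.float64(0.31827311936787894), np.float64(0.17606049639563132), np.float64(0.3191601409572482), np.float64(0.17423728644939862)]
can [ 0.6774 -0.055   0.128 ]
can [0.5286 0.0457 0.128 ]
can [ 0.5195 -0.037   0.128 ]
can [0.4493 0.0542 0.128 ]
can [ 0.4397 -0.0293  0.128 ]
tub [[ 0.5661 -0.1826  0.08  ]
 [ 0.6108 -0.3687  0.08  ]
 [ 0.3499 -0.4112  0.08  ]
 [ 0.3096 -0.2333  0.08  ]] [ 0.4591 -0.299   0.08  ] [np.float64(0.2614669811556289), np.float64(0.19134438305994125), np.float64(0.2643747943823804), np.float64(0.18235355162380473)]
```

```bash
cat > d.py <<'E'
# usage: d.py x y z toolxangle -> remaining deltas in present tool axes (and after the yaw)
import sys
from h import *
x,y,z,a=map(float,sys.argv[1:5]);s=arm.sense();R=s["tool_rot"];e=np.array([x,y,z])-s["tool_pos"]
cur=np.degrees(np.arctan2(R[1,0],R[0,0]));r=np.radians(a)
yaw=(cur-a+180)%360-180
Rn=np.array([[np.cos(r),np.sin(r),0],[np.sin(r),-np.cos(r),0],[0,0,-1]])
print("t%.1f pos"%s["t"],s["tool_pos"],"ang %.1f j6 %.0f op %.3f"%(cur,s["joints"][5],s["opening"]),"F",s["force"],"| before yaw",R.T@e,"yaw %.1f"%yaw,"after yaw",Rn.T@e,"j6 after %.0f"%(s["joints"][5]+yaw))
E
python3 -m pendant '[{"dx":0.037,"dy":-0.047},{"dx":0.037,"dy":-0.047},{"dx":0.037,"dy":-0.047},{"dx":0.037,"dy":-0.047},{"dx":0.037,"dy":-0.047},{"dx":0.037,"dy":-0.047},{"dx":0.037,"dy":-0.047},{"dx":0.037,"dy":-0.047},{"dx":0.037,"dy":-0.047},{"dx":0.037,"dy":-0.047},{"dx":0.037,"dy":-0.047},{"dx":0.037,"dy":-0.047}]' 0.6 40
python3 -m pendant '[{"dx":0.037,"dy":-0.047},{"dx":0.037,"dy":-0.047},{"dx":0.037,"dy":-0.047},{"yaw":-10.5},{"yaw":-10.5},{"yaw":-10.5},{"yaw":-10.5},{"yaw":-10.5},{"yaw":-10.5},{"yaw":-10.5},{}]'
python3 d.py 0.5026 0.3603 0.128 93.5
python3 - <<'E'
from h import *
s,T=wpose();np.save("T1.npy",T);cv2.imwrite("pics/w1.png",arm.capture("wrist")[...,::-1])
E
```

```text
t0.1 pos [ 0.1818 -0.5451  0.2387] ang 18.4 j6 -1 op 0.085 F [0.0277 0.3721 0.0435] | before yaw [ 0.5907 -0.7573  0.1117] yaw -75.1 after yaw [0.8842 0.3755 0.1107] j6 after -76validation failed for argument at $[0]...
validation failed for argument at $[0]...
```

View pics/w1.png

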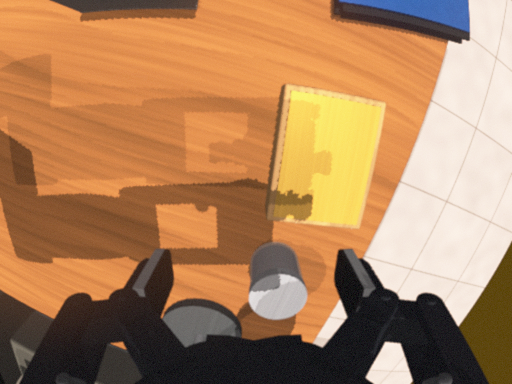

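The moves were refused, so nothing moved: rows probably need all four keys. The wrist view still shows the start area, with a yellow box and a grey cylinder.

```bash

python3 -m pendant '[{"dx":0.037,"dy":-0.047,"dz":0,"yaw":0},{"dx":0.037,"dy":-0.047,"dz":0,"yaw":0},{"dx":0.037,"dy":-0.047,"dz":0,"yaw":0},{"dx":0.037,"dy":-0.047,"dz":0,"yaw":0},{"dx":0.037,"dy":-0.047,"dz":0,"yaw":0},{"dx":0.037,"dy":-0.047,"dz":0,"yaw":0},{"dx":0.037,"dy":-0.047,"dz":0,"yaw":0},{"dx":0.037,"dy":-0.047,"dz":0,"yaw":0},{"dx":0.037,"dy":-0.047,"dz":0,"yaw":0},{"dx":0.037,"dy":-0.047,"dz":0,"yaw":0},{"dx":0.037,"dy":-0.047,"dz":0,"yaw":0},{"dx":0.037,"dy":-0.047,"dz":0,"yaw":0}]' 0.6 40 &&
python3 -m pendant '[{"dx":0.037,"dy":-0.047,"dz":0,"yaw":0},{"dx":0.037,"dy":-0.047,"dz":0,"yaw":0},{"dx":0.037,"dy":-0.047,"dz":0,"yaw":0},{"dx":0,"dy":0,"dz":0,"yaw":-10.5},{"dx":0,"dy":0,"dz":0,"yaw":-10.5},{"dx":0,"dy":0,"dz":0,"yaw":-10.5},{"dx":0,"dy":0,"dz":0,"yaw":-10.5},{"dx":0,"dy":0,"dz":0,"yaw":-10.5},{"dx":0,"dy":0,"dz":0,"yaw":-10.5},{"dx":0,"dy":0,"dz":0,"yaw":-10.5},{"dx":0,"dy":0,"dz":0,"yaw":0}]' &&
python3 d.py 0.5026 0.3603 0.128 93.5 &&
python3 - <<'E'
from h import *
s,T=wpose();np.save("T1.npy",T);cv2.imwrite("pics/w2.png",arm.capture("wrist")[...,::-1])
E
```

```text
t: 1.7
tool_pos: [0.425, 0.1321, 0.2394]
tool_rot: [[0.948, 0.317, 0.001], [0.317, -0.948, -0.0], [0.001, 0.0, -1.0]]
force: [0.8, -0.5, -0.1]
opening: 0.0513
grip_force: 0.0
t: 3.08
tool_pos: [0.4853, 0.2988, 0.2391]
tool_rot: [[-0.032, 0.999, -0.0], [0.999, 0.032, -0.0], [-0.0, -0.0, -1.0]]
force: [-0.1, 0.1, 0.5]
opening: 0.0511
grip_force: 0.0
t3.1 pos [0.4853 0.2988 0.2391] ang 91.8 j6 29 op 0.051 F [-0.073   0.1004  0.5348] | before yaw [0.0609 0.0193 0.111 ] yaw -1.7 after yaw [0.0603 0.021  0.1111] j6 after 27
```

View pics/w2.png

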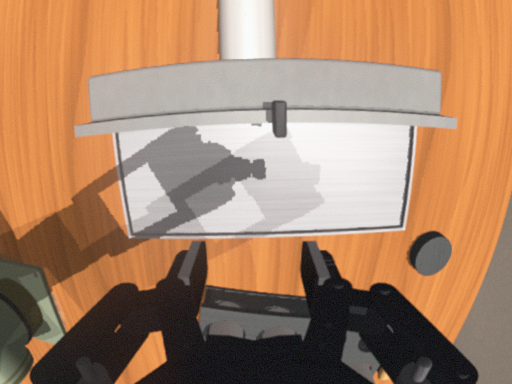

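The tab is at (280,118) in the wrist view, spanning cols 273–287 and rows 100–136.

```bash
python3 - <<'E'
from h import *
T=np.load("T1.npy");W=lambda p,z:onz("wrist",p,z,(0,T))
for p in [(280,102),(280,118),(280,134),(274,118),(286.5,118)]: print("tab",W(p,.136))
a,b=W((131,237),.016),W((404,228),.016);print("rim near",a,b,np.linalg.norm(a-b),np.degrees(np.arctan2(*(b-a)[[1,0]])))
a,b=W((77,136),.104),W((456,127),.104);print("panel front",a,b,np.linalg.norm(a-b),np.degrees(np.arctan2(*(b-a)[[1,0]])))
E
```

```text
tab [0.5033 0.3786 0.136 ]
tab [0.5038 0.3658 0.136 ]
tab [0.5044 0.3528 0.136 ]
tab [0.4991 0.3656 0.136 ]
tab [0.5091 0.366  0.136 ]
rim near [0.3126 0.1908 0.016 ] [0.7072 0.2158 0.016 ] 0.395347370181686 3.620589805019383
panel front [0.3016 0.3479 0.104 ] [0.6988 0.3728 0.104 ] 0.3979634048508097 3.589402392806083
```

```bash

python3 -m pendant '[{"dx":0.032,"dy":0.0103,"dz":0,"yaw":0},{"dx":0.0325,"dy":0.0103,"dz":0,"yaw":0},{"dx":0,"dy":0,"dz":0,"yaw":-1.9},{"dx":0,"dy":0,"dz":0.05,"yaw":0},{"dx":0,"dy":0,"dz":0.05,"yaw":0},{"dx":0,"dy":0,"dz":0.019,"yaw":0},{"dx":0,"dy":0,"dz":0,"yaw":0}]' &&
python3 -m pendant '[{"dx":0,"dy":0,"dz":0,"yaw":0},{"dx":0,"dy":0,"dz":0,"yaw":0},{"dx":0,"dy":0,"dz":0,"yaw":0},{"dx":0,"dy":0,"dz":0,"yaw":0},{"dx":0,"dy":0,"dz":0,"yaw":0},{"dx":0,"dy":0,"dz":0,"yaw":0}]' 0 40 && python3 d.py 0.5338 0.366 0.120 93.55
```

```text
t: 4.0
tool_pos: [0.5027, 0.3626, 0.1186]
tool_rot: [[-0.066, 0.998, -0.004], [0.998, 0.066, -0.003], [-0.003, -0.004, -1.0]]
force: [-0.0, -1.2, -0.5]
opening: 0.0515
grip_force: 0.0
t: 4.75
tool_pos: [0.5044, 0.3643, 0.1218]
tool_rot: [[-0.066, 0.998, 0.002], [0.998, 0.066, 0.001], [0.001, 0.002, -1.0]]
force: [0.3, 0.1, 5.2]
opening: 0.0093
grip_force: 41.0
t4.8 pos [0.5044 0.3643 0.1218] ang 93.8 j6 31 op 0.009 F [0.3301 0.1351 5.2445] | before yaw [-0.0003  0.0294  0.0019] yaw 0.3 after yaw [-0.0001  0.0294  0.0018] j6 after 31
```

```bash

python3 -m pendant '[{"dx":0,"dy":0,"dz":-0.002,"yaw":0},{"dx":0,"dy":0.006,"dz":0,"yaw":0},{"dx":0,"dy":0.007,"dz":0,"yaw":0},{"dx":0,"dy":0.007,"dz":0,"yaw":0},{"dx":0,"dy":0.006,"dz":0,"yaw":0},{"dx":0,"dy":0,"dz":0,"yaw":0}]' && 
python3 -m pendant '[{"dx":0,"dy":0.002,"dz":0,"yaw":0},{"dx":0,"dy":0.002,"dz":0,"yaw":0},{"dx":0,"dy":0,"dz":0,"yaw":0}]' && python3 -m pendant '[{"dx":0,"dy":0.002,"dz":0,"yaw":0},{"dx":0,"dy":0,"dz":0,"yaw":0}]' 
```

```text
t: 5.5
tool_pos: [0.5289, 0.3657, 0.1219]
tool_rot: [[-0.066, 0.998, -0.003], [0.998, 0.066, -0.001], [-0.0, -0.003, -1.0]]
force: [-5.9, 2.1, -0.2]
opening: 0.0093
grip_force: 40.4
t: 5.88
tool_pos: [0.529, 0.3657, 0.1219]
tool_rot: [[-0.066, 0.998, -0.011], [0.998, 0.066, -0.002], [-0.001, -0.011, -1.0]]
force: [-16.6, 1.4, 3.4]
opening: 0.0093
grip_force: 41.4
t: 6.12
tool_pos: [0.529, 0.3657, 0.1219]
tool_rot: [[-0.066, 0.998, -0.015], [0.998, 0.066, -0.003], [-0.002, -0.015, -1.0]]
force: [-21.7, 1.5, 6.6]
opening: 0.0091
grip_force: 42.4
```

```bash

python3 -m pendant '[{"dx":0,"dy":-0.0055,"dz":0,"yaw":0},{"dx":0,"dy":0,"dz":0,"yaw":0}]' && 
python3 -m pendant '[{"dx":0,"dy":0,"dz":0,"yaw":0},{"dx":0,"dy":0,"dz":0,"yaw":0},{"dx":0,"dy":0,"dz":0,"yaw":0},{"dx":0,"dy":0,"dz":-0.05,"yaw":0},{"dx":0,"dy":0,"dz":-0.05,"yaw":0},{"dx":-0.06,"dy":0,"dz":-0.03,"yaw":0},{"dx":-0.06,"dy":0,"dz":-0.03,"yaw":0},{"dx":-0.06,"dy":0,"dz":-0.03,"yaw":0},{"dx":-0.06,"dy":0,"dz":0,"yaw":0},{"dx":-0.05,"dy":0,"dz":0,"yaw":0},{"dx":0,"dy":0,"dz":0,"yaw":0}]' 0.6
python3 - <<'E'
from h import *
s,T=wpose();np.save("T2.npy",T);im=arm.capture("wrist");print(s["tool_pos"])
cv2.imwrite("pics/w3.png",cv2.resize(im,(768,576),interpolation=cv2.INTER_CUBIC)[...,::-1])
E
```

```text
t: 6.38
tool_pos: [0.5289, 0.3657, 0.1219]
tool_rot: [[-0.067, 0.998, -0.003], [0.998, 0.067, -0.001], [-0.0, -0.003, -1.0]]
force: [-8.1, 2.6, -1.7]
opening: 0.0089
grip_force: 40.5
t: 7.75
tool_pos: [0.5492, 0.0854, 0.3067]
tool_rot: [[-0.062, 0.998, 0.001], [0.998, 0.062, -0.001], [-0.001, 0.001, -1.0]]
force: [-0.7, 0.7, -0.6]
opening: 0.0512
grip_force: 0.0
[0.5492 0.0854 0.3067]
```

View pics/w3.png

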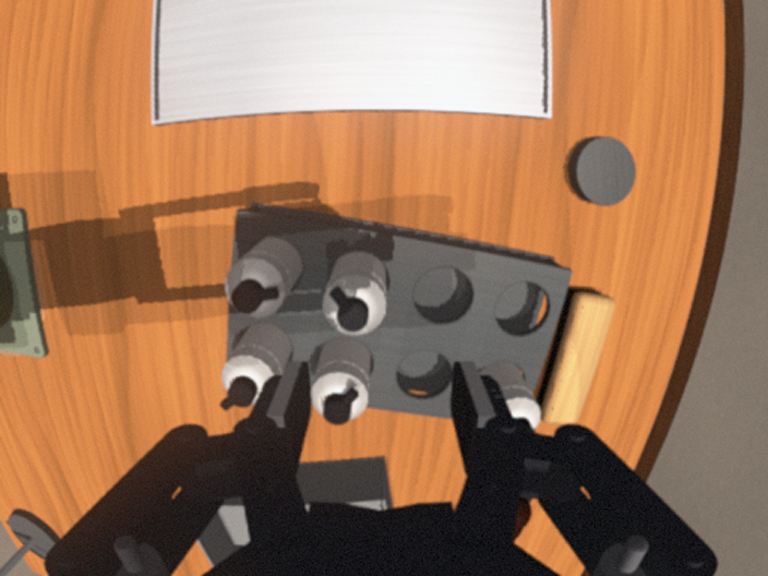

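Wrist view (1.5x): heads and nozzle tips at D (248,296)→(278,293), B (353,314)→(333,292), E (241,390)→(222,406) and C (338,406)→(356,388). Can A is hidden behind the finger.

```bash
python3 - <<'E'
from h import *
T=np.load("T2.npy");W=lambda p,z:onz("wrist",(p[0]/1.5-.17,p[1]/1.5-.17),z,(0,T))
for n,a,b in [("D",(248,294),(279,293)),("B",(353,314),(332,292)),("E",(241,390),(222,406)),("C",(338,406),(356,388))]:
    p,q=W(a,.141),W(b,.138);print("wrist",n,p[:2],np.linalg.norm(p-q),np.degrees(np.arctan2(*(q-p)[[1,0]])))
c=lambda p:(p[0]/3.4+100-.35,p[1]/3.4+135-.35)
for n,a,b in [("A",(651,48),(656,24)),("D",(505,362),(500,332)),("B",(515,250),(489,271)),("E",(624,373),(650,396)),("C",(630,262),(606,241))]:
    p,q=onz("top",c(a),.141),onz("top",c(b),.138);print("top",n,p[:2],np.linalg.norm(p-q),np.degrees(np.arctan2(*(q-p)[[1,0]])))
ce=np.array([.5658,-.0018]);r=np.radians(-6.9);X=np.array([np.cos(r),np.sin(r)]);Y=np.array([-X[1],X[0]])
for n,i,j in [("A",120,-42.5),("B",-40,42.5),("C",-40,-42.5),("D",-120,42.5),("E",-120,-42.5)]: print(n,ce+(i*X+j*Y)/1e3)
E
```

```text
wrist D [0.4531 0.0588] 0.023212980053556705 2.9267773583743275
wrist B [0.5313 0.0483] 0.022049771437656122 137.0678454030903
wrist E [ 0.4423 -0.0244] 0.028340142263723767 -134.38731537528116
wrist C [ 0.5221 -0.0319] 0.02147219627255316 49.790767388617965
top A [ 0.6805 -0.0587] 0.020323308452187317 -13.500949482571606
top D [0.4498 0.0539] 0.022174130255439208 8.712316547407099
top B [0.5303 0.0454] 0.024221135448032224 127.18733170781238
top E [ 0.4402 -0.0308] 0.02471342773296855 -132.15557501091646
top C [ 0.5199 -0.0377] 0.023503853584780302 46.018150879520626
A [ 0.6798 -0.0584]
B [0.5312 0.0452]
C [ 0.521  -0.0392]
D [0.4518 0.0548]
E [ 0.4416 -0.0296]
```

```bash

python3 -m pendant '[{"dx":-0.0115,"dy":-0.0497,"dz":0,"yaw":0},{"dx":-0.0115,"dy":-0.0497,"dz":0,"yaw":0},{"dx":0,"dy":0,"dz":0,"yaw":9.8},{"dx":0,"dy":0,"dz":0,"yaw":9.8},{"dx":0,"dy":0,"dz":0,"yaw":9.8},{"dx":0,"dy":0,"dz":0,"yaw":9.8},{"dx":0,"dy":0,"dz":0,"yaw":9.8},{"dx":0,"dy":0,"dz":0,"yaw":9.8},{"dx":0,"dy":0,"dz":0,"yaw":9.8},{"dx":0,"dy":0,"dz":0,"yaw":9.8},{"dx":0,"dy":0,"dz":0,"yaw":9.8},{"dx":0,"dy":0,"dz":0,"yaw":0}]' 0.8
python3 d.py 0.4515 0.0563 0.088 5
python3 - <<'E'
from h import *
s,T=wpose();np.save("T3.npy",T);im=arm.capture("wrist");print(s["tool_pos"])
cv2.imwrite("pics/w4.png",cv2.resize(im,(768,576),interpolation=cv2.INTER_CUBIC)[...,::-1])
E
```

```text
t: 9.3
tool_pos: [0.4513, 0.0602, 0.3062]
tool_rot: [[0.995, 0.102, 0.0], [0.102, -0.995, 0.0], [0.0, -0.0, -1.0]]
force: [0.2, -0.0, 0.3]
opening: 0.0682
grip_force: 0.0
t9.3 pos [0.4513 0.0602 0.3062] ang 5.9 j6 90 op 0.068 F [ 0.2425 -0.0169  0.2921] | before yaw [-0.0003  0.004   0.2182] yaw 0.9 after yaw [-0.0002  0.0039  0.2182] j6 after 91
[0.4513 0.0602 0.3062]
```

View pics/w4.png

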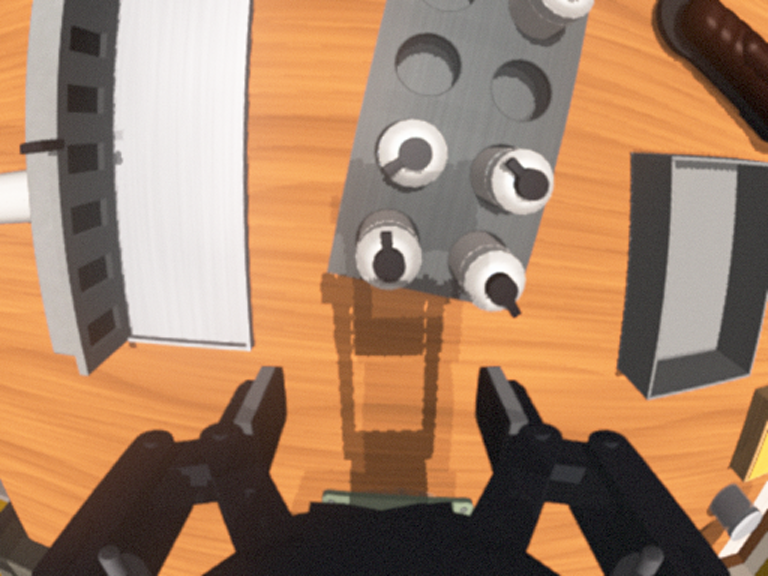

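The slots are dark and open and the tab is at (42,146). Heads→tips: D (389,263)→(386,233), B (414,154)→(386,176), C (530,184)→(507,163), E (501,288)→(520,315).

```bash
python3 - <<'E'
from h import *
T=np.load("T3.npy");W=lambda p,z:onz("wrist",(p[0]/1.5-.17,p[1]/1.5-.17),z,(0,T))
for n,a,b in [("D",(389,263),(386,233)),("B",(414,154),(386,176)),("E",(501,288),(520,315)),("C",(530,184),(507,163))]:
    p,q=W(a,.141),W(b,.138);print("wrist",n,p[:2],np.linalg.norm(p-q),np.degrees(np.arctan2(*(q-p)[[1,0]])))
print("tab",W((42,146),.136), "rim",W((250,348),.016),"tubcorners",[W(p,.08)[:2] for p in [(632,154),(648,397)]])
E
```

```text
wrist D [0.4536 0.0552] 0.02102090687232734 11.670438825949436
wrist B [0.5302 0.0466] 0.024169382189994863 135.1689809950572
wrist E [ 0.4437 -0.0278] 0.028902120692539567 -135.4342727325095
wrist C [ 0.521  -0.0363] 0.021727640103255112 56.44152194900391
tab [0.5286 0.3512 0.136 ] rim [0.3116 0.1896 0.016 ] tubcorners [array([ 0.5627, -0.1524]), array([ 0.3202, -0.2476])]
```

```bash

python3 -m pendant '[{"dx":0.001,"dy":0.004,"dz":0.04,"yaw":-2},{"dx":0,"dy":0,"dz":0.045,"yaw":0},{"dx":0,"dy":0,"dz":0.045,"yaw":0},{"dx":0,"dy":0,"dz":0.045,"yaw":0},{"dx":0,"dy":0,"dz":0.043,"yaw":0},{"dx":0,"dy":0,"dz":0,"yaw":0},{"dx":0,"dy":0,"dz":0,"yaw":0}]' 0.8 &&
python3 -m pendant '[{"dx":0,"dy":0,"dz":0,"yaw":0},{"dx":0,"dy":0,"dz":0,"yaw":0},{"dx":0,"dy":0,"dz":0,"yaw":0},{"dx":0,"dy":0,"dz":0,"yaw":0}]' 0 40
python3 -m pendant '[{"dx":0,"dy":0,"dz":-0.045,"yaw":0},{"dx":0,"dy":0,"dz":-0.045,"yaw":0},{"dx":0,"dy":0,"dz":-0.045,"yaw":0},{"dx":0,"dy":0,"dz":-0.01,"yaw":0},{"dx":0,"dy":0,"dz":0,"yaw":0},{"dx":0,"dy":0,"dz":0,"yaw":0},{"dx":0,"dy":0,"dz":0,"yaw":0}]'; python3 d.py 0.4515 0.0563 0.088 5
python3 -m pendant '[{"dx":0,"dy":0,"dz":0,"yaw":0}]'|grep force;python3 -m pendant '[{"dx":0,"dy":0,"dz":0,"yaw":0}]'|grep force
```

```text
t: 10.22
tool_pos: [0.4539, 0.0556, 0.0894]
tool_rot: [[0.991, 0.134, 0.002], [0.134, -0.991, 0.0], [0.002, 0.0, -1.0]]
force: [0.1, -1.0, 0.0]
opening: 0.0683
grip_force: 0.0
t: 10.72
tool_pos: [0.4541, 0.0553, 0.0901]
tool_rot: [[0.991, 0.133, 0.005], [0.133, -0.991, 0.0], [0.005, 0.0, -1.0]]
force: [-0.3, -1.0, 6.1]
opening: 0.0493
grip_force: 40.7
t: 11.6
tool_pos: [0.4518, 0.0551, 0.2315]
tool_rot: [[0.991, 0.133, -0.004], [0.133, -0.991, -0.0], [-0.004, -0.0, -1.0]]
force: [-0.1, 0.6, -4.3]
opening: 0.0489
grip_force: 44.1
t11.6 pos [0.4518 0.0551 0.2315] ang 7.6 j6 88 op 0.049 F [-0.073   0.6438 -4.3334] | before yaw [ 0.0004 -0.0012  0.1435] yaw 2.6 after yaw [-0.0002 -0.0012  0.1435] j6 after 91
force: [-0.5, 0.1, -3.5]
grip_force: 44.1
force: [-0.4, 0.0, -3.5]
grip_force: 44.1
```

```bash

python3 -m pendant '[{"dx":0.02,"dy":-0.0493,"dz":0,"yaw":0},{"dx":0.02,"dy":-0.0493,"dz":0,"yaw":0},{"dx":0.02,"dy":-0.0493,"dz":0,"yaw":0},{"dx":0.02,"dy":-0.0493,"dz":0,"yaw":0},{"dx":0,"dy":0,"dz":0,"yaw":-10},{"dx":0,"dy":0,"dz":0,"yaw":-10},{"dx":0,"dy":0,"dz":0,"yaw":-10},{"dx":0,"dy":0,"dz":0,"yaw":-10},{"dx":0,"dy":0,"dz":0,"yaw":-10},{"dx":0,"dy":0,"dz":0,"yaw":-10},{"dx":0,"dy":0,"dz":0,"yaw":-10},{"dx":0,"dy":0,"dz":0,"yaw":-10}]' && python3 -m pendant '[{"dx":0,"dy":0,"dz":0,"yaw":-5.5},{"dx":0,"dy":0,"dz":0,"yaw":0}]' && python3 d.py 0.505 0.261 0.0905 93.5
```

```text
t: 13.35
tool_pos: [0.5057, 0.2613, 0.2328]
tool_rot: [[0.035, 0.999, -0.0], [0.999, -0.035, -0.0], [-0.0, -0.0, -1.0]]
force: [-0.3, -0.2, -3.2]
opening: 0.0492
grip_force: 44.6
t: 13.6
tool_pos: [0.5056, 0.2613, 0.2329]
tool_rot: [[-0.054, 0.999, -0.0], [0.999, 0.054, -0.0], [-0.0, -0.0, -1.0]]
force: [0.3, -0.0, -3.2]
opening: 0.0494
grip_force: 44.6
t13.6 pos [0.5056 0.2613 0.2329] ang 93.1 j6 23 op 0.049 F [ 0.2831 -0.0034 -3.2133] | before yaw [-0.0002 -0.0006  0.1424] yaw -0.4 after yaw [-0.0003 -0.0006  0.1424] j6 after 23
```

```bash

python3 -m pendant '[{"dx":0,"dy":0,"dz":0.045,"yaw":0},{"dx":0,"dy":0,"dz":0.045,"yaw":0},{"dx":0,"dy":0,"dz":0.035,"yaw":0},{"dx":0,"dy":0,"dz":0.01,"yaw":0},{"dx":0,"dy":0,"dz":0.005,"yaw":0},{"dx":0,"dy":0,"dz":0,"yaw":0}]' && python3 -m pendant '[{"dx":0,"dy":0,"dz":0.002,"yaw":0},{"dx":0,"dy":0,"dz":0,"yaw":0}]'
```

```text
t: 14.35
tool_pos: [0.5065, 0.2617, 0.0942]
tool_rot: [[-0.054, 0.999, 0.002], [0.999, 0.054, 0.001], [0.001, 0.002, -1.0]]
force: [-0.8, -0.2, -2.8]
opening: 0.0488
grip_force: 44.2
t: 14.6
tool_pos: [0.506, 0.2614, 0.0918]
tool_rot: [[-0.055, 0.999, 0.001], [0.999, 0.055, 0.0], [0.0, 0.001, -1.0]]
force: [0.4, 0.1, -3.0]
opening: 0.0492
grip_force: 44.2
```

```bash

python3 -m pendant '[{"dx":0,"dy":0,"dz":0.0015,"yaw":0},{"dx":0,"dy":0,"dz":0,"yaw":0}]' && python3 -m pendant '[{"dx":0,"dy":0,"dz":0,"yaw":0},{"dx":0,"dy":0,"dz":0,"yaw":0},{"dx":0,"dy":0,"dz":0,"yaw":0}]' 0.8 && python3 -m pendant '[{"dx":0,"dy":0,"dz":-0.04,"yaw":0},{"dx":0,"dy":0,"dz":-0.05,"yaw":0},{"dx":0,"dy":0,"dz":-0.05,"yaw":0},{"dx":0,"dy":0,"dz":-0.05,"yaw":0},{"dx":0,"dy":0,"dz":-0.03,"yaw":0},{"dx":-0.05,"dy":0,"dz":0,"yaw":0},{"dx":-0.05,"dy":0,"dz":0,"yaw":0},{"dx":0,"dy":0,"dz":0,"yaw":0},{"dx":0,"dy":0,"dz":0,"yaw":0}]'
cat > cap.py <<'E'
import sys
from h import *
n,x0,y0,x1,y1=sys.argv[1],*map(int,sys.argv[2:6])
s,T=wpose();np.save(f"T_{n}.npy",T);im=arm.capture("wrist");k=min(800/(x1-x0),600/(y1-y0));k=int(k*10)/10;print("scale",k)
a=cv2.resize(im[y0:y1,x0:x1],None,fx=k,fy=k,interpolation=cv2.INTER_CUBIC)[...,::-1]
cv2.imwrite(f"pics/{n}.png",a);cv2.imwrite(f"pics/{n}_raw.png",im[...,::-1])
t=arm.capture("top");cv2.imwrite(f"pics/{n}_top.png",t[...,::-1])
E
python3 cap.py w5 0 0 512 384
```

```text
t: 14.85
tool_pos: [0.506, 0.2614, 0.0902]
tool_rot: [[-0.055, 0.999, 0.001], [0.999, 0.055, 0.0], [0.0, 0.001, -1.0]]
force: [0.2, -0.2, -0.3]
opening: 0.049
grip_force: 44.7
t: 15.22
tool_pos: [0.5058, 0.2613, 0.0898]
tool_rot: [[-0.055, 0.999, 0.0], [0.999, 0.055, 0.0], [0.0, 0.0, -1.0]]
force: [0.3, -0.6, 0.1]
opening: 0.0683
grip_force: 0.0
t: 16.35
tool_pos: [0.5112, 0.1618, 0.3097]
tool_rot: [[-0.054, 0.999, 0.0], [0.999, 0.054, 0.001], [0.001, 0.0, -1.0]]
force: [0.2, -0.2, 0.0]
opening: 0.0682
grip_force: 0.0
scale 1.5
```

View pics/w5.png

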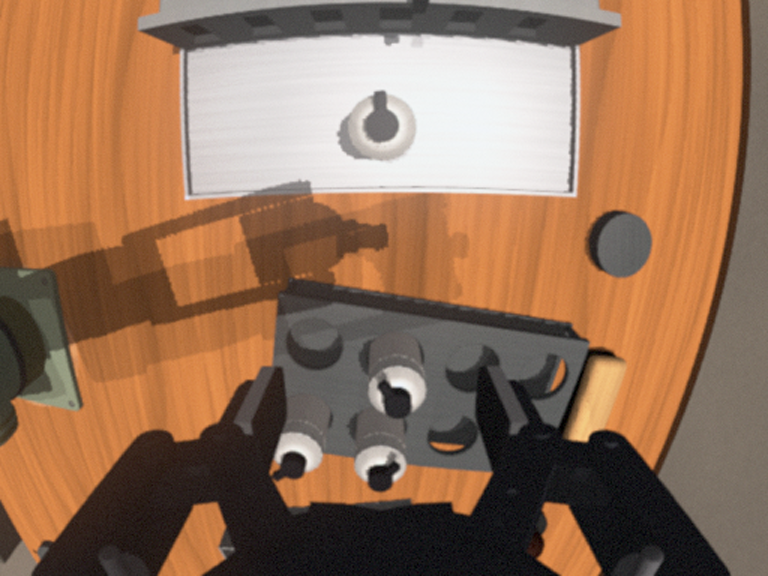

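The can stands on the tray at (381,126) with its nozzle tip at (380,93), pointing at the grille. I'll measure the angle from the dark mask.

```bash
cat > noz.py <<'E'
# noz.py name u v (raw wrist px of head): nozzle direction from the dark mask cast on z=.139
import sys
from h import *
def noz(n,u,v,cam="wrist",R=24):
    im=cv2.imread(f"pics/{n}_raw.png" if cam=="wrist" else f"pics/{n}_top.png");T=np.load(f"T_{n}.npy") 
    k=6;u0,v0=int(u)-R,int(v)-R
    g=cv2.resize(cv2.cvtColor(im[v0:v0+2*R,u0:u0+2*R],cv2.COLOR_BGR2GRAY),None,fx=k,fy=k,interpolation=cv2.INTER_CUBIC)
    m=(g<85).astype(np.uint8);l=cv2.connectedComponents(m)[1]
    lab=l[R*k,R*k]
    m=(l==lab).astype(np.uint8)
    d=cv2.distanceTransform(m,cv2.DIST_L2,5);cy,cx=np.unravel_index(d.argmax(),d.shape);r=d.max()
    ys,xs=np.nonzero(m);q=np.hypot(xs-cx,ys-cy);far=q>max(1.35*r,.75*q.max())
    f=lambda x,y:(u0+(x+.5)/k-.5,v0+(y+.5)/k-.5)
    ps=(0,T)
    c=onz(cam,f(cx,cy),.141,ps);t=onz(cam,f(xs[far].mean(),ys[far].mean()),.138,ps)
    return c,np.degrees(np.arctan2(*(t-c)[[1,0]])),np.linalg.norm(t-c),r/k,lab
if __name__=="__main__": print(noz(sys.argv[1],float(sys.argv[2]),float(sys.argv[3])))
E
python3 noz.py w5 254 84; python3 - <<'E'
from h import *
T=np.load("T_w5.npy");W=lambda p,z:onz("wrist",(p[0]/1.5-.17,p[1]/1.5-.17),z,(0,T))
a,b=W((187,198),.016),W((576,194),.016);print(a,b,np.degrees(np.arctan2(*(b-a)[[1,0]])))
E
```

```text
(array([0.4804, 0.2825, 0.141 ]), np.float64(-77.40266813673503), np.float64(0.14460370553573476), np.float32(5.6713724e+37), np.int32(0))
[0.311  0.1907 0.016 ] [0.708  0.2163 0.016 ] 3.6989533823420033noz.py:12: RuntimeWarning: overflow encountered in scalar multiply
  ys,xs=np.nonzero(m);q=np.hypot(xs-cx,ys-cy);far=q>max(1.35*r,.75*q.max())
noz.py:15: RuntimeWarning: Mean of empty slice.
  c=onz(cam,f(cx,cy),.141,ps);t=onz(cam,f(xs[far].mean(),ys[far].mean()),.138,ps)
  ret = ret.dtype.type(ret / rcount)
```

```bash
sed -i 's/m=(g<85).astype(np.uint8);l=/th=(int(g[R*k-9:R*k+9,R*k-9:R*k+9].mean())+int(np.percentile(g,75)))\/2;m=(g<th).astype(np.uint8);l=/' noz.py; sed -i 's/R=24)/R=15)/' noz.py
python3 noz.py w5 253.6 83.8;python3 noz.py w5 264 267;python3 noz.py w5 253 317; python3 noz.py w5 195 309
```

```text
(array([0.5059, 0.2591, 0.141 ]), np.float64(99.8376221221367), np.float64(0.01614260618144626), np.float32(10.851681), np.int32(1))
(array([0.5326, 0.0297, 0.141 ]), np.float64(113.02646215966051), np.float64(0.03809392953320008), np.float32(11.156848), np.int32(1))
(array([ 0.5205, -0.0327,  0.141 ]), np.float64(51.81881538189663), np.float64(0.020297411472064864), np.float32(8.0), np.int32(2))
(array([ 0.4424, -0.024 ,  0.141 ]), np.float64(-129.67253968773997), np.float64(0.033723174040037336), np.float32(8.358398), np.int32(2))
```

```bash
python3 - <<'E'
import cv2
g=cv2.imread("pics/w5_raw.png",0)
print(g[56:98,238:272:1][::1].tolist().__str__().replace("], [","\n").replace(", "," "))
E
```

```text
[[236 237 237 236 236 237 238 238 237 238 240 239 240 239 238 238 240 241 240 239 239 240 241 239 240 241 240 241 239 240 239 241 240 240
237 237 238 238 238 238 237 240 238 239 239 240 240 239 238 239 240 239 240 241 240 240 240 240 240 241 240 241 241 241 240 240 240 240
238 238 238 238 239 241 239 240 238 240 240 239 240 242 243 240 241 241 240 242 240 241 242 240 241 241 241 241 242 241 240 240 241 241
237 238 239 238 239 238 240 238 239 240 239 239 237 236 235 232 231 231 235 241 242 241 242 240 241 239 242 241 239 241 241 241 240 240
237 238 238 237 239 238 239 240 240 238 238 225 210 199 191 184 169 171 197 227 240 241 241 241 241 240 240 241 241 242 242 240 240 241
239 238 237 239 240 239 240 240 241 240 232 184 138 127 123 120 117 119 141 202 235 241 241 242 242 242 242 241 242 242 241 242 241 241
238 239 239 241 239 241 240 240 240 240 224 169 111 106 102 108 107 108 122 172 222 231 236 239 241 241 242 243 241 242 242 242 241 241
240 241 241 240 240 240 237 234 226 211 194 142 109 101 107 111 112 114 122 156 199 214 216 219 228 234 241 240 242 242 241 242 242 243
240 241 24
[... 3915 characters left out ...]
29 225 217 210 201
184 193 198 210 218 221 210 194 189 185 157 126 119 113 113 113 121 118 121 130 144 164 197 225 236 240 238 234 230 225 218 214 205 204
184 188 193 205 216 220 220 221 224 221 192 159 147 139 137 137 157 166 173 193 201 212 230 237 238 237 233 229 225 218 212 206 198 199
180 182 193 197 205 210 216 223 224 225 216 206 202 192 185 187 218 220 225 232 234 232 234 236 235 233 227 222 218 212 201 202 199 198
182 182 181 191 196 200 211 213 219 222 224 227 223 219 219 223 230 233 232 235 233 228 227 229 228 224 220 217 212 201 203 199 199 197
178 180 185 185 187 190 197 204 210 217 221 220 216 209 212 225 225 226 216 223 228 225 223 224 220 218 213 208 203 203 195 197 192 193]]
```

```bash
sed -i 's/th=.*m=(g<th)/th=g[R*k-9:R*k+9,R*k-9:R*k+9].mean()+22;m=(g<th)/' noz.py
python3 noz.py w5 253.6 83.8; python3 - <<'E'
from h import *
T=np.load("T_w5.npy");W=lambda p,z:onz("wrist",p,z,(0,T))
for a,b in [((254.3,82.5),(253.2,60.5))]:
    p,q=W(a,.142),W(b,.137);print(p,q,np.linalg.norm(p-q),np.degrees(np.arctan2(*(q-p)[[1,0]])))
E
```

```text
(array([0.5059, 0.2591, 0.141 ]), np.float64(98.42974148216607), np.float64(0.01581643215511369), np.float32(10.352715), np.int32(1))
[0.5063 0.2599 0.142 ] [0.5039 0.283  0.137 ] 0.02380219043064845 95.79153895300071
```

```bash

python3 -m pendant '[{"dx":-0.0584,"dy":0.0068,"dz":0,"yaw":0},{"dx":-0.0584,"dy":0.0068,"dz":0,"yaw":0},{"dx":0,"dy":0,"dz":0,"yaw":-10.5},{"dx":0,"dy":0,"dz":0,"yaw":-10.5},{"dx":0,"dy":0,"dz":0,"yaw":-10.5},{"dx":0,"dy":0,"dz":0,"yaw":-10.5},{"dx":0,"dy":0,"dz":0,"yaw":0}]' 0.8
python3 d.py 0.531 0.046 0.089 135;python3 cap.py w6 128 96 384 288
```

```text
t: 17.32
tool_pos: [0.5313, 0.0466, 0.3094]
tool_rot: [[-0.708, 0.706, -0.0], [0.706, 0.708, 0.0], [0.0, -0.0, -1.0]]
force: [0.1, 0.7, -0.2]
opening: 0.0683
grip_force: 0.0
t17.3 pos [0.5313 0.0466 0.3094] ang 135.1 j6 -41 op 0.068 F [ 0.0689  0.7161 -0.1548] | before yaw [-0.0003 -0.0006  0.2204] yaw 0.1 after yaw [-0.0002 -0.0006  0.2204] j6 after -41
scale 3.1
```

View pics/w6.png

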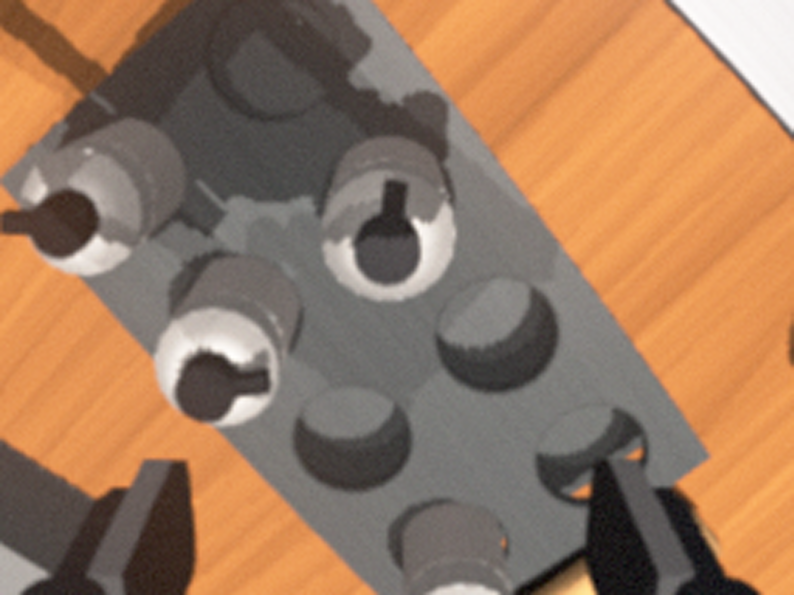

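Crop heads→tips: B (388,249)→(395,183), C (206,388)→(269,379), E (65,224)→(2,222).

```bash
python3 - <<'E'
from h import *
T=np.load("T_w6.npy");W=lambda p,z:onz("wrist",(p[0]/3.1-.34+128,p[1]/3.1-.34+96),z,(0,T))
for n,a,b in [("B",(388,249),(395,183)),("E",(65,224),(2,222)),("C",(206,388),(269,379))]:
    p,q=W(a,.142),W(b,.137);print(n,p[:2],np.linalg.norm(p-q),np.degrees(np.arctan2(*(q-p)[[1,0]])))
E
```

```text
B [0.53  0.047] 0.022557178894504055 128.8804974629116
E [ 0.4427 -0.0264] 0.027358698288040325 -135.22599596499342
C [ 0.52   -0.0365] 0.023273732131748524 49.22556510093482
```

```bash

python3 -m pendant '[{"dx":0.001,"dy":-0.0007,"dz":0.042,"yaw":0},{"dx":0,"dy":0,"dz":0.045,"yaw":0},{"dx":0,"dy":0,"dz":0.045,"yaw":0},{"dx":0,"dy":0,"dz":0.045,"yaw":0},{"dx":0,"dy":0,"dz":0.043,"yaw":0},{"dx":0,"dy":0,"dz":0,"yaw":0},{"dx":0,"dy":0,"dz":0,"yaw":0}]' 0.8 &&
python3 -m pendant '[{"dx":0,"dy":0,"dz":0,"yaw":0},{"dx":0,"dy":0,"dz":0,"yaw":0},{"dx":0,"dy":0,"dz":0,"yaw":0},{"dx":0,"dy":0,"dz":0,"yaw":0}]' 0 40 &&
python3 -m pendant '[{"dx":0,"dy":0,"dz":-0.045,"yaw":0},{"dx":0,"dy":0,"dz":-0.045,"yaw":0},{"dx":0,"dy":0,"dz":-0.045,"yaw":0},{"dx":0,"dy":0,"dz":-0.01,"yaw":0},{"dx":0,"dy":0,"dz":0,"yaw":0},{"dx":0,"dy":0,"dz":0,"yaw":0},{"dx":0,"dy":0,"dz":0,"yaw":0}]'; python3 -m pendant '[{"dx":0,"dy":0,"dz":0,"yaw":0}]'|grep force;python3 -m pendant '[{"dx":0,"dy":0,"dz":0,"yaw":0}]'|grep force
python3 d.py .5898 .2664 .0905 99
```

```text
t: 18.3
tool_pos: [0.5312, 0.046, 0.091]
tool_rot: [[-0.708, 0.706, 0.003], [0.706, 0.708, 0.0], [-0.002, 0.002, -1.0]]
force: [0.2, 0.1, 0.8]
opening: 0.0685
grip_force: 0.0
t: 18.8
tool_pos: [0.5312, 0.0458, 0.0919]
tool_rot: [[-0.709, 0.706, 0.004], [0.706, 0.709, 0.0], [-0.003, 0.003, -1.0]]
force: [-0.7, -0.9, 6.2]
opening: 0.0489
grip_force: 41.0
t: 19.68
tool_pos: [0.5291, 0.0457, 0.2328]
tool_rot: [[-0.709, 0.705, -0.004], [0.705, 0.709, -0.0], [0.002, -0.003, -1.0]]
force: [0.1, -0.0, -3.9]
opening: 0.0492
grip_force: 44.7
force: [0.6, -0.5, -4.1]
grip_force: 44.7
force: [0.6, 0.1, -4.0]
grip_force: 44.7
t19.9 pos [0.5298 0.0458 0.2342] ang 135.1 j6 -41 op 0.049 F [ 0.596   0.0886 -4.0121] | before yaw [0.1131 0.1988 0.1437] yaw 36.1 after yaw [0.2085 0.0937 0.1437] j6 after -5
```

```bash

python3 -m pendant '[{"dx":0.0283,"dy":0.0497,"dz":0,"yaw":0},{"dx":0.0283,"dy":0.0497,"dz":0,"yaw":0},{"dx":0.0283,"dy":0.0497,"dz":0,"yaw":0},{"dx":0.0283,"dy":0.0497,"dz":0,"yaw":0},{"dx":0,"dy":0,"dz":0,"yaw":9},{"dx":0,"dy":0,"dz":0,"yaw":9},{"dx":0,"dy":0,"dz":0,"yaw":9},{"dx":0,"dy":0,"dz":0,"yaw":9},{"dx":0,"dy":0,"dz":0,"yaw":0}]' && python3 -m pendant '[{"dx":0,"dy":0,"dz":0.045,"yaw":0},{"dx":0,"dy":0,"dz":0.045,"yaw":0},{"dx":0,"dy":0,"dz":0.035,"yaw":0},{"dx":0,"dy":0,"dz":0.01,"yaw":0},{"dx":0,"dy":0,"dz":0.003,"yaw":0},{"dx":0,"dy":0,"dz":0,"yaw":0},{"dx":0,"dy":0,"dz":0,"yaw":0}]' && python3 -m pendant '[{"dx":0,"dy":0,"dz":0.002,"yaw":0},{"dx":0,"dy":0,"dz":0,"yaw":0}]'; python3 d.py .5898 .2664 .0905 99
```

```text
t: 21.05
tool_pos: [0.5899, 0.2665, 0.2343]
tool_rot: [[-0.161, 0.987, -0.0], [0.987, 0.161, -0.0], [-0.0, -0.0, -1.0]]
force: [0.9, -0.7, -3.1]
opening: 0.0488
grip_force: 45.2
t: 21.92
tool_pos: [0.5908, 0.2669, 0.0983]
tool_rot: [[-0.159, 0.987, 0.003], [0.987, 0.159, 0.001], [0.001, 0.003, -1.0]]
force: [-0.4, 0.7, -3.6]
opening: 0.0487
grip_force: 45.0
t: 22.18
tool_pos: [0.5899, 0.2665, 0.0948]
tool_rot: [[-0.159, 0.987, 0.0], [0.987, 0.159, -0.0], [-0.0, 0.0, -1.0]]
force: [0.1, -0.7, -4.3]
opening: 0.0489
grip_force: 45.0
t22.2 pos [0.5899 0.2665 0.0948] ang 99.1 j6 14 op 0.049 F [ 0.0786 -0.7035 -4.2893] | before yaw [-0.0001 -0.0001  0.0043] yaw 0.1 after yaw [-0.0001 -0.0001  0.0043] j6 after 14
```

```bash

python3 -m pendant '[{"dx":0,"dy":0,"dz":0.002,"yaw":0},{"dx":0,"dy":0,"dz":0.001,"yaw":0},{"dx":0,"dy":0,"dz":0,"yaw":0}]'
```

```text
t: 22.55
tool_pos: [0.5899, 0.2666, 0.092]
tool_rot: [[-0.159, 0.987, 0.0], [0.987, 0.159, 0.0], [0.0, 0.0, -1.0]]
force: [-1.8, -0.5, -0.2]
opening: 0.0493
grip_force: 45.5
```

```bash

python3 -m pendant '[{"dx":0,"dy":0,"dz":0,"yaw":0},{"dx":0,"dy":0,"dz":0,"yaw":0},{"dx":0,"dy":0,"dz":0,"yaw":0}]' 0.8 && python3 -m pendant '[{"dx":0,"dy":0,"dz":-0.04,"yaw":0},{"dx":0,"dy":0,"dz":-0.05,"yaw":0},{"dx":0,"dy":0,"dz":-0.05,"yaw":0},{"dx":0,"dy":0,"dz":-0.05,"yaw":0},{"dx":0,"dy":0,"dz":-0.025,"yaw":0},{"dx":0,"dy":0,"dz":0,"yaw":0}]' && python3 cap.py w7 0 0 512 384
python3 -m pendant '[{"dx":-0.0479,"dy":-0.0195,"dz":0,"yaw":0},{"dx":-0.0479,"dy":-0.0195,"dz":0,"yaw":0},{"dx":-0.0479,"dy":-0.0195,"dz":0,"yaw":0},{"dx":-0.0479,"dy":-0.0195,"dz":0,"yaw":0},{"dx":-0.0479,"dy":-0.0195,"dz":0,"yaw":0},{"dx":-0.0479,"dy":-0.0195,"dz":0,"yaw":0},{"dx":0,"dy":0,"dz":0,"yaw":10},{"dx":0,"dy":0,"dz":0,"yaw":10},{"dx":0,"dy":0,"dz":0,"yaw":10},{"dx":0,"dy":0,"dz":0,"yaw":10},{"dx":0,"dy":0,"dz":0,"yaw":10},{"dx":0,"dy":0,"dz":0,"yaw":0}]'
python3 d.py 0.52 -0.037 0.089 49;python3 cap.py w8 0 0 512 384
python3 - <<'E'
import cv2,numpy as np
a=cv2.imread("pics/w7_raw.png");b=cv2.imread("pics/w8_raw.png")
f=lambda i:cv2.resize(i[60:290,60:400],None,fx=1.3,fy=1.3,interpolation=2)
cv2.imwrite("pics/m1.png",np.vstack([f(a),f(b)]))
E
```

```text
t: 22.92
tool_pos: [0.5902, 0.2666, 0.0918]
tool_rot: [[-0.159, 0.987, 0.001], [0.987, 0.159, 0.0], [0.0, 0.001, -1.0]]
force: [-0.4, 1.5, 0.1]
opening: 0.0686
grip_force: 0.0
t: 23.68
tool_pos: [0.5907, 0.2669, 0.3091]
tool_rot: [[-0.159, 0.987, 0.005], [0.987, 0.159, 0.002], [0.001, 0.005, -1.0]]
force: [-0.8, 0.1, -0.3]
opening: 0.0681
grip_force: 0.0
scale 1.5
t: 25.28
tool_pos: [0.5193, -0.0357, 0.3047]
tool_rot: [[0.653, 0.758, -0.004], [0.758, -0.653, 0.0], [-0.002, -0.003, -1.0]]
force: [-0.8, -0.4, -0.6]
opening: 0.068
grip_force: 0.0
t25.3 pos [ 0.5193 -0.0357  0.3047] ang 49.3 j6 36 op 0.068 F [-0.7654 -0.3569 -0.606 ] | before yaw [-0.      0.002   0.2157] yaw 0.3 after yaw [-0.0005  0.0014  0.2157] j6 after 36
scale 1.5
```

View pics/m1.png

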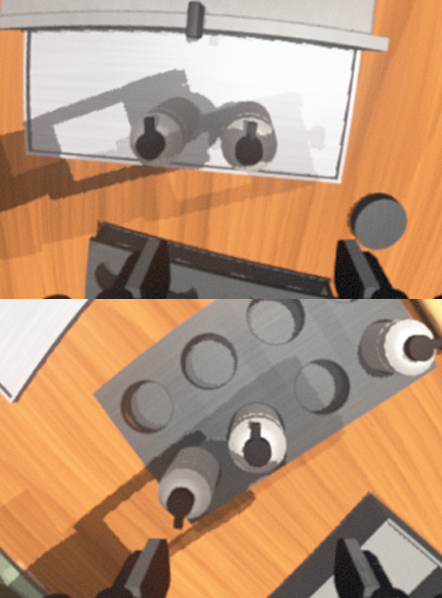

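Heads→tips — top: D (149,147)→(151,117), B (249,148)→(251,120). Bottom: C (258,453)→(255,424), E (180,500)→(178,527), A (420,347)→(442,342).

```bash
python3 - <<'E'
from h import *
for im,n,a,b in [("w7","D",(149,147),(151,117)),("w7","B",(249,148),(251,120)),("w8","C",(258,154),(255,125)),("w8","E",(180,201),(178,228)),("w8","A",(420,48),(443,43))]:
    T=np.load(f"T_{im}.npy");W=lambda p,z:onz("wrist",(p[0]/1.3-.1+60,p[1]/1.3-.1+60),z,(0,T))
    p,q=W(a,.142),W(b,.137);print(n,p[:2],np.linalg.norm(p-q),np.degrees(np.arctan2(*(q-p)[[1,0]])))
import subprocess
for im,n,u,v in [("w7","D",174.6,172.5),("w7","B",251.5,173.8),("w8","C",258.4,178.3),("w8","E",198.4,214.6)]:
    from noz import noz
    print(n,noz(im,u,v))
E
```

```text
D [0.5064 0.2583] 0.02478694948559571 94.29138436528399
B [0.5882 0.2699] 0.022682621159384107 94.85593348780797
C [ 0.5216 -0.039 ] 0.023298598841982102 55.33858211518176
E [ 0.4452 -0.0272] 0.028876853499814555 -140.3166752933002
A [ 0.6792 -0.0558] 0.02523071292395455 -25.568968138489264
D (array([0.5061, 0.2586, 0.141 ]), np.float64(96.48479727623823), np.float64(0.015594229291215235), np.float32(9.85323), np.int32(1))
B (array([0.5881, 0.2671, 0.141 ]), np.float64(100.06302607483165), np.float64(0.015053272605646146), np.float32(10.320415), np.int32(1))
C (array([ 0.5217, -0.0374,  0.141 ]), np.float64(56.02728074618332), np.float64(0.014633626996166774), np.float32(10.166667), np.int32(1))
E (array([ 0.4428, -0.029 ,  0.141 ]), np.float64(-18.375452361832252), np.float64(0.06625593441623819), np.float32(9.387081), np.int32(1))noz.py:15: RuntimeWarning: Mean of empty slice.
  c=onz(cam,f(cx,cy),.141,ps);t=onz(cam,f(xs[far].mean(),ys[far].mean()),.138,ps)
  ret = ret.dtype.type(ret / rcount)
```

```bash

python3 -m pendant '[{"dx":0.001,"dy":0.001,"dz":0.042,"yaw":0},{"dx":0,"dy":0,"dz":0.045,"yaw":0},{"dx":0,"dy":0,"dz":0.045,"yaw":0},{"dx":0,"dy":0,"dz":0.045,"yaw":0},{"dx":0,"dy":0,"dz":0.039,"yaw":0},{"dx":0,"dy":0,"dz":0,"yaw":0},{"dx":0,"dy":0,"dz":0,"yaw":0}]' 0.8 &&
python3 -m pendant '[{"dx":0,"dy":0,"dz":0,"yaw":0},{"dx":0,"dy":0,"dz":0,"yaw":0},{"dx":0,"dy":0,"dz":0,"yaw":0},{"dx":0,"dy":0,"dz":0,"yaw":0}]' 0 40 &&
python3 -m pendant '[{"dx":0,"dy":0,"dz":-0.045,"yaw":0},{"dx":0,"dy":0,"dz":-0.045,"yaw":0},{"dx":0,"dy":0,"dz":-0.045,"yaw":0},{"dx":0,"dy":0,"dz":-0.015,"yaw":0},{"dx":0,"dy":0,"dz":0,"yaw":0},{"dx":0,"dy":0,"dz":0,"yaw":0},{"dx":0,"dy":0,"dz":0,"yaw":0}]'; python3 -m pendant '[{"dx":0,"dy":0,"dz":0,"yaw":0}]'|grep force;python3 -m pendant '[{"dx":0,"dy":0,"dz":0,"yaw":0}]'|grep force
python3 d.py .42 .256 .0905 90
```

```text
t: 26.25
tool_pos: [0.5224, -0.0358, 0.0918]
tool_rot: [[0.654, 0.757, 0.002], [0.757, -0.654, -0.0], [0.001, 0.002, -1.0]]
force: [0.1, -0.2, -0.3]
opening: 0.0685
grip_force: 0.0
t: 26.75
tool_pos: [0.523, -0.0359, 0.0927]
tool_rot: [[0.654, 0.756, 0.005], [0.756, -0.654, -0.001], [0.003, 0.004, -1.0]]
force: [-0.1, -0.5, 6.3]
opening: 0.0492
grip_force: 41.0
t: 27.62
tool_pos: [0.5206, -0.0356, 0.2387]
tool_rot: [[0.654, 0.756, -0.004], [0.756, -0.654, 0.0], [-0.002, -0.003, -1.0]]
force: [-0.6, 0.1, -3.8]
opening: 0.0491
grip_force: 45.4
force: [0.9, 0.3, -3.0]
grip_force: 45.4
force: [0.2, 0.0, -3.3]
grip_force: 45.4
t27.9 pos [ 0.5214 -0.0357  0.2402] ang 49.1 j6 36 op 0.049 F [ 0.1597  0.0378 -3.3339] | before yaw [ 0.1544 -0.2674  0.1498] yaw -40.9 after yaw [ 0.2917 -0.1014  0.1497] j6 after -5
```

```bash

python3 -m pendant '[{"dx":0.0258,"dy":-0.0444,"dz":0,"yaw":0},{"dx":0.0258,"dy":-0.0444,"dz":0,"yaw":0},{"dx":0.0258,"dy":-0.0444,"dz":0,"yaw":0},{"dx":0.0258,"dy":-0.0444,"dz":0,"yaw":0},{"dx":0.0258,"dy":-0.0444,"dz":0,"yaw":0},{"dx":0.0258,"dy":-0.0444,"dz":0,"yaw":0},{"dx":0,"dy":0,"dz":0,"yaw":-10.1},{"dx":0,"dy":0,"dz":0,"yaw":-10.1},{"dx":0,"dy":0,"dz":0,"yaw":-10.1},{"dx":0,"dy":0,"dz":0,"yaw":-10.1},{"dx":0,"dy":0,"dz":0,"yaw":0}]' && python3 -m pendant '[{"dx":0,"dy":0,"dz":0.045,"yaw":0},{"dx":0,"dy":0,"dz":0.045,"yaw":0},{"dx":0,"dy":0,"dz":0.042,"yaw":0},{"dx":0,"dy":0,"dz":0.01,"yaw":0},{"dx":0,"dy":0,"dz":0.003,"yaw":0},{"dx":0,"dy":0,"dz":0,"yaw":0},{"dx":0,"dy":0,"dz":0,"yaw":0}]' && python3 -m pendant '[{"dx":0,"dy":0,"dz":0.0015,"yaw":0},{"dx":0,"dy":0,"dz":0,"yaw":0}]'; python3 d.py .421 .256 .0925 89.5
```

```text
t: 29.25
tool_pos: [0.4212, 0.2557, 0.2406]
tool_rot: [[0.01, 1.0, 0.0], [1.0, -0.01, -0.0], [-0.0, 0.0, -1.0]]
force: [0.4, -0.6, -3.4]
opening: 0.049
grip_force: 45.6
t: 30.12
tool_pos: [0.4221, 0.2562, 0.097]
tool_rot: [[0.008, 1.0, 0.003], [1.0, -0.008, 0.001], [0.001, 0.003, -1.0]]
force: [-0.0, 0.2, -2.5]
opening: 0.0492
grip_force: 45.2
t: 30.38
tool_pos: [0.4213, 0.2557, 0.0944]
tool_rot: [[0.008, 1.0, 0.0], [1.0, -0.008, 0.0], [0.0, 0.0, -1.0]]
force: [-0.9, -0.2, -3.9]
opening: 0.0488
grip_force: 45.2
t30.4 pos [0.4213 0.2557 0.0944] ang 89.5 j6 30 op 0.049 F [-0.8696 -0.2258 -3.8919] | before yaw [ 0.0003 -0.0003  0.0019] yaw 0.0 after yaw [ 0.0003 -0.0003  0.0019] j6 after 30
```

```bash

python3 -m pendant '[{"dx":0,"dy":0,"dz":0.0012,"yaw":0},{"dx":0,"dy":0,"dz":0.001,"yaw":0},{"dx":0,"dy":0,"dz":0,"yaw":0}]' && python3 -m pendant '[{"dx":0,"dy":0,"dz":0,"yaw":0},{"dx":0,"dy":0,"dz":0,"yaw":0},{"dx":0,"dy":0,"dz":0,"yaw":0}]' 0.8 && python3 -m pendant '[{"dx":0,"dy":0,"dz":-0.04,"yaw":0},{"dx":0,"dy":0,"dz":-0.05,"yaw":0},{"dx":0,"dy":0,"dz":-0.05,"yaw":0},{"dx":0,"dy":0,"dz":-0.05,"yaw":0},{"dx":0,"dy":0,"dz":-0.025,"yaw":0},{"dx":0,"dy":0,"dz":0,"yaw":0}]' && python3 cap.py w9 0 0 512 384
python3 -m pendant '[{"dx":-0.0566,"dy":0.0044,"dz":0,"yaw":0},{"dx":-0.0566,"dy":0.0044,"dz":0,"yaw":0},{"dx":-0.0566,"dy":0.0044,"dz":0,"yaw":0},{"dx":-0.0566,"dy":0.0044,"dz":0,"yaw":0},{"dx":-0.0566,"dy":0.0044,"dz":0,"yaw":0},{"dx":0,"dy":0,"dz":0,"yaw":0}]'
python3 -m pendant '[{"dx":0,"dy":0,"dz":0,"yaw":-10.6},{"dx":0,"dy":0,"dz":0,"yaw":-10.6},{"dx":0,"dy":0,"dz":0,"yaw":-10.6},{"dx":0,"dy":0,"dz":0,"yaw":-10.6},{"dx":0,"dy":0,"dz":0,"yaw":-10.6},{"dx":0,"dy":0,"dz":0,"yaw":-10.6},{"dx":0,"dy":0,"dz":0,"yaw":-10.6},{"dx":0,"dy":0,"dz":0,"yaw":-10.6},{"dx":0,"dy":0,"dz":0,"yaw":-10.6},{"dx":0,"dy":0,"dz":0,"yaw":-10.6},{"dx":0,"dy":0,"dz":0,"yaw":-10.6},{"dx":0,"dy":0,"dz":0,"yaw":0}]'
python3 d.py 0.443 -0.0275 0.091 207;python3 cap.py w10 0 0 512 384
python3 - <<'E'
import cv2,numpy as np
a=cv2.imread("pics/w9_raw.png");b=cv2.imread("pics/w10_raw.png")
f=lambda i:cv2.resize(i[110:240,100:430],None,fx=2.3,fy=2.3,interpolation=2)
cv2.imwrite("pics/m2.png",np.vstack([f(a),f(b)]))
E
```

```text
t: 30.75
tool_pos: [0.4214, 0.2557, 0.0926]
tool_rot: [[0.008, 1.0, 0.0], [1.0, -0.008, 0.0], [0.0, 0.0, -1.0]]
force: [-1.5, -1.0, 4.9]
opening: 0.0491
grip_force: 46.3
t: 31.12
tool_pos: [0.4213, 0.2557, 0.0918]
tool_rot: [[0.008, 1.0, 0.0], [1.0, -0.008, -0.0], [-0.0, 0.0, -1.0]]
force: [-0.3, 0.2, 0.8]
opening: 0.0681
grip_force: 0.0
t: 31.88
tool_pos: [0.422, 0.2561, 0.3087]
tool_rot: [[0.008, 1.0, 0.004], [1.0, -0.008, 0.002], [0.002, 0.004, -1.0]]
force: [0.9, 0.3, -0.1]
opening: 0.0684
grip_force: 0.0
scale 1.5
t: 32.72
tool_pos: [0.4402, -0.0306, 0.305]
tool_rot: [[0.014, 1.0, -0.004], [1.0, -0.014, -0.001], [-0.001, -0.004, -1.0]]
force: [-0.4, -0.1, 0.1]
opening: 0.0682
grip_force: 0.0
t: 34.22
tool_pos: [0.4404, -0.0265, 0.3057]
tool_rot: [[-0.898, -0.44, -0.003], [-0.44, 0.898, 0.001], [0.002, 0.002, -1.0]]
force: [-0.5, 0.2, 0.0]
opening: 0.0686
grip_force: 0.0
t34.2 pos [ 0.4404 -0.0265  0.3057] ang -153.9 j6 -121 op 0.069 F [-0.5163  0.2112  0.023 ] | before yaw [-0.0023 -0.0024  0.2146] yaw -0.9 after yaw [-0.0018 -0.0021  0.2147] j6 after -122
scale 1.5
```

View pics/m2.png

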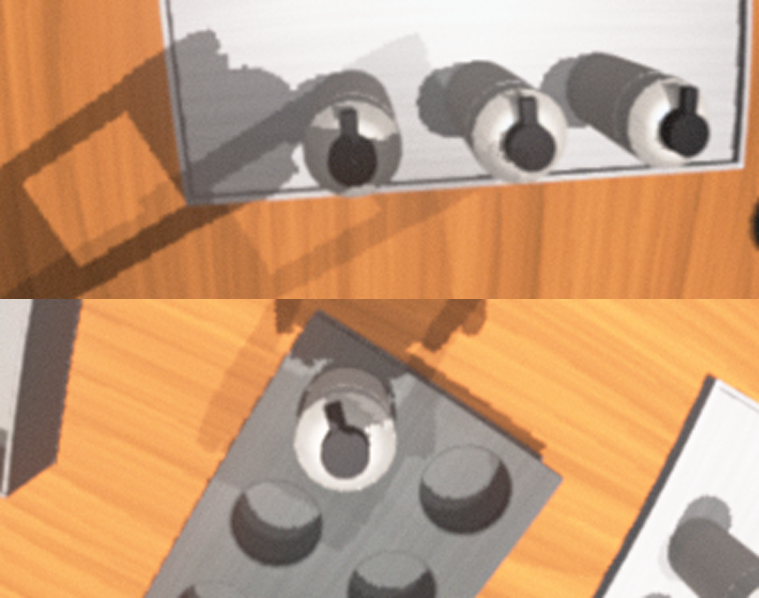

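Heads→tips — top: C (353,159)→(347,111), D (530,146)→(527,98), B (685,132)→(688,88). Bottom: E (346,453)→(333,405).

```bash
python3 - <<'E'
from h import *
for im,n,a,b in [("w9","C",(353,159),(347,111)),("w9","D",(530,146),(527,98)),("w9","B",(685,132),(688,88)),("w10","E",(346,154),(333,106))]:
    T=np.load(f"T_{im}.npy");W=lambda p,z:onz("wrist",(p[0]/2.3-.28+100,p[1]/2.3-.28+110),z,(0,T))
    p,q=W(a,.142),W(b,.137);print(n,p[:2],np.linalg.norm(p-q),np.degrees(np.arctan2(*(q-p)[[1,0]])))
E
```

```text
C [0.423  0.2541] 0.02216391324559375 96.750346263511
D [0.5055 0.26  ] 0.02242950500601688 93.66944753361429
B [0.5865 0.2678] 0.021876647078960726 84.92141421724038
E [ 0.4405 -0.0293] 0.022521390844579516 -138.465648512655
```

```bash

python3 -m pendant '[{"dx":0,"dy":-0.002,"dz":0.042,"yaw":0},{"dx":0,"dy":0,"dz":0.045,"yaw":0},{"dx":0,"dy":0,"dz":0.045,"yaw":0},{"dx":0,"dy":0,"dz":0.045,"yaw":0},{"dx":0,"dy":0,"dz":0.039,"yaw":0},{"dx":0,"dy":0,"dz":0,"yaw":0},{"dx":0,"dy":0,"dz":0,"yaw":0}]' 0.8 &&
python3 -m pendant '[{"dx":0,"dy":0,"dz":0,"yaw":0},{"dx":0,"dy":0,"dz":0,"yaw":0},{"dx":0,"dy":0,"dz":0,"yaw":0},{"dx":0,"dy":0,"dz":0,"yaw":0}]' 0 40 &&
python3 -m pendant '[{"dx":0,"dy":0,"dz":-0.045,"yaw":0},{"dx":0,"dy":0,"dz":-0.045,"yaw":0},{"dx":0,"dy":0,"dz":-0.045,"yaw":0},{"dx":0,"dy":0,"dz":-0.015,"yaw":0},{"dx":0,"dy":0,"dz":0,"yaw":0},{"dx":0,"dy":0,"dz":0,"yaw":0},{"dx":0,"dy":0,"dz":0,"yaw":0}]'; python3 -m pendant '[{"dx":0,"dy":0,"dz":0,"yaw":0}]'|grep force;python3 -m pendant '[{"dx":0,"dy":0,"dz":0,"yaw":0}]'|grep force
python3 - <<'E'
from h import *
t=arm.capture("top");cv2.imwrite("pics/t11.png",t[...,::-1]);im=t[...,::-1]
hsv=cv2.cvtColor(im.copy(),cv2.COLOR_BGR2HSV);m=(hsv[...,1]<60).astype(np.uint8);m[:,:310]=0
n,l,st,c=cv2.connectedComponentsWithStats(m)
for i in range(1,n):
    if 4000<st[i,4]<12000:
        t=cv2.boxPoints(cv2.minAreaRect(np.argwhere(l==i)[:,::-1].astype(np.float32)));K=np.array([onz("top",x,.08) for x in t]);print(st[i],K,K.mean(0))
E
```

```text
t: 35.2
tool_pos: [0.4429, -0.0293, 0.092]
tool_rot: [[-0.898, -0.44, 0.002], [-0.44, 0.898, -0.0], [-0.002, -0.001, -1.0]]
force: [-0.1, 0.5, -0.7]
opening: 0.0684
grip_force: 0.0
t: 35.7
tool_pos: [0.4432, -0.0294, 0.0928]
tool_rot: [[-0.898, -0.44, 0.004], [-0.44, 0.898, -0.0], [-0.004, -0.002, -1.0]]
force: [-1.0, 0.5, 6.7]
opening: 0.0491
grip_force: 41.3
t: 36.58
tool_pos: [0.4412, -0.0292, 0.2399]
tool_rot: [[-0.898, -0.44, -0.002], [-0.44, 0.898, 0.0], [0.002, 0.001, -1.0]]
force: [-0.3, -0.5, -0.1]
opening: 0.049
grip_force: 42.5
force: [0.1, 0.7, -1.0]
grip_force: 42.5
force: [-0.2, 0.3, -1.2]
grip_force: 42.5
[  310    14   202    62 11767] [[ 1.0926 -0.1295  0.08  ]
 [ 1.0937 -0.7145  0.08  ]
 [ 0.9112 -0.6916  0.08  ]
 [ 0.9109 -0.1244  0.08  ]] [ 1.0021 -0.415   0.08  ]
```

```bash
python3 - <<'E'
from h import *
for f in ("top0","t11"):
    im=cv2.imread(f"pics/{f}.png");hsv=cv2.cvtColor(im,cv2.COLOR_BGR2HSV);m=(hsv[...,1]<60).astype(np.uint8);m[:,:315]=0;m[:165]=0
    n,l,st,c=cv2.connectedComponentsWithStats(m)
    for i in range(1,n):
        if 400<st[i,4]<12000:
            t=cv2.boxPoints(cv2.minAreaRect(np.argwhere(l==i)[:,::-1].astype(np.float32)));K=np.array([onz("top",x,.08) for x in t]);print(f,st[i],t.tolist(),K.mean(0))
E
```

```text
top0 [ 340  182   94  112 7109] [[338.0442199707031, 196.33628845214844], [407.0442199707031, 178.33628845214844], [433.2212219238281, 278.68145751953125], [364.2212219238281, 296.68145751953125]] [ 0.4591 -0.299   0.08  ]
t11 [  315   182   119   202 11575] [[315.0, 383.0], [315.0, 182.0], [433.0, 182.0], [433.0, 383.0]] [ 0.3553 -0.2615  0.08  ]
```

```bash

python3 -m pendant '[{"dx":0.0282,"dy":-0.0499,"dz":0,"yaw":0},{"dx":0.0282,"dy":-0.0499,"dz":0,"yaw":0},{"dx":0.0282,"dy":-0.0499,"dz":0,"yaw":0},{"dx":0.0282,"dy":-0.0499,"dz":0,"yaw":0},{"dx":0.0282,"dy":-0.0499,"dz":0,"yaw":0},{"dx":0,"dy":0,"dz":0,"yaw":0}]';python3 d.py .425 -.315 .097 206
python3 - <<'E'
from h import *
s,T=wpose();np.save("T_w12.npy",T);a=arm.capture("wrist");b=arm.capture("side")
f=lambda i:cv2.resize(i,(400,300),interpolation=3)
cv2.imwrite("pics/m3.png",np.hstack([f(a),f(b)])[...,::-1])
E
```

```text
t: 37.62
tool_pos: [0.4399, -0.2939, 0.2397]
tool_rot: [[-0.916, -0.401, -0.02], [-0.4, 0.916, -0.033], [0.032, -0.022, -0.999]]
force: [-0.0, 0.6, -1.1]
opening: 0.0487
grip_force: 42.6
t37.6 pos [ 0.4399 -0.2939  0.2397] ang -156.4 j6 -147 op 0.049 F [-0.0132  0.5508 -1.1337] | before yaw [ 0.0176 -0.0102  0.1436] yaw -2.4 after yaw [ 0.0227 -0.0124  0.1427] j6 after -149
```

View pics/m3.png

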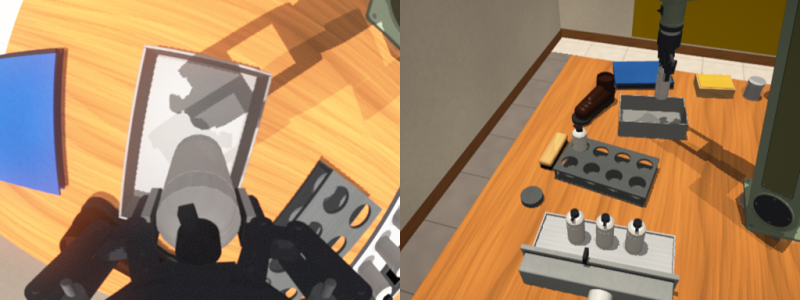

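The can hangs over the tub (wrist: tub at (195,130), side: (655,110)), and three cans stand on the tray. Joint 6 has reached its limit, so I'll turn back before lowering.

```bash

python3 -m pendant '[{"dx":0,"dy":0,"dz":0,"yaw":10},{"dx":0,"dy":0,"dz":0,"yaw":10},{"dx":0,"dy":0,"dz":0,"yaw":10},{"dx":0,"dy":0,"dz":0,"yaw":10},{"dx":0,"dy":0,"dz":0,"yaw":0},{"dx":0,"dy":0,"dz":0,"yaw":0}]';python3 d.py .425 -.315 .097 170;python3 -c "
from h import *
print(arm.sense()['joints'])"
```

```text
t: 38.48
tool_pos: [0.4395, -0.291, 0.2404]
tool_rot: [[-0.961, 0.276, -0.02], [0.276, 0.961, -0.033], [0.01, -0.037, -0.999]]
force: [-0.7, 0.9, -1.0]
opening: 0.0491
grip_force: 42.5
t38.5 pos [ 0.4395 -0.291   0.2404] ang 164.0 j6 -107 op 0.049 F [-0.6703  0.9478 -1.0352] | before yaw [ 0.0058 -0.0218  0.1444] yaw -6.0 after yaw [ 0.0101 -0.0262  0.1434] j6 after -113
[ -33.4598   13.939    95.7499   -2.3412   70.2506 -106.6444]
```

```bash

python3 -m pendant '[{"dx":0.006,"dy":-0.022,"dz":0,"yaw":0},{"dx":0,"dy":0,"dz":0.045,"yaw":0},{"dx":0,"dy":0,"dz":0.045,"yaw":0},{"dx":0,"dy":0,"dz":0.035,"yaw":0},{"dx":0,"dy":0,"dz":0.008,"yaw":0},{"dx":0,"dy":0,"dz":0.005,"yaw":0},{"dx":0,"dy":0,"dz":0,"yaw":0},{"dx":0,"dy":0,"dz":0,"yaw":0}]';python3 d.py .425 -.315 .097 170
```

```text
t: 39.48
tool_pos: [0.4256, -0.3161, 0.1045]
tool_rot: [[-0.96, 0.279, -0.018], [0.279, 0.96, -0.034], [0.008, -0.038, -0.999]]
force: [1.0, 0.2, -2.2]
opening: 0.0492
grip_force: 42.6
t39.5 pos [ 0.4256 -0.3161  0.1045] ang 163.8 j6 -109 op 0.049 F [ 0.9911  0.2145 -2.1975] | before yaw [0.0008 0.0012 0.0074] yaw -6.2 after yaw [0.0008 0.001  0.0075] j6 after -115
```

```bash

python3 -m pendant '[{"dx":0,"dy":0,"dz":0.005,"yaw":0},{"dx":0,"dy":0,"dz":0.004,"yaw":0},{"dx":0,"dy":0,"dz":0.001,"yaw":0},{"dx":0,"dy":0,"dz":0,"yaw":0},{"dx":0,"dy":0,"dz":0,"yaw":0}]';
python3 -m pendant '[{"dx":0,"dy":0,"dz":0,"yaw":0},{"dx":0,"dy":0,"dz":0,"yaw":0},{"dx":0,"dy":0,"dz":0,"yaw":0}]' 0.8;
python3 -m pendant '[{"dx":0,"dy":0,"dz":-0.04,"yaw":0},{"dx":0,"dy":0,"dz":-0.05,"yaw":0},{"dx":0,"dy":0,"dz":-0.05,"yaw":0},{"dx":0,"dy":0,"dz":-0.06,"yaw":0},{"dx":0,"dy":0,"dz":0,"yaw":0}]'; python3 d.py .68 -.057 .305 164;python3 cap.py w13 0 0 512 384
```

```text
t: 40.1
tool_pos: [0.4247, -0.316, 0.0933]
tool_rot: [[-0.96, 0.279, -0.02], [0.279, 0.96, -0.033], [0.01, -0.037, -0.999]]
force: [-1.2, 0.4, -0.4]
opening: 0.049
grip_force: 42.6
t: 40.48
tool_pos: [0.4247, -0.316, 0.0934]
tool_rot: [[-0.96, 0.279, -0.02], [0.279, 0.96, -0.033], [0.01, -0.037, -0.999]]
force: [0.2, -0.6, 0.4]
opening: 0.0678
grip_force: 0.0
t: 41.1
tool_pos: [0.4306, -0.3107, 0.2985]
tool_rot: [[-0.96, 0.279, -0.011], [0.279, 0.959, -0.04], [-0.001, -0.041, -0.999]]
force: [-0.1, 0.1, -0.1]
opening: 0.0681
grip_force: 0.0
t41.1 pos [ 0.4306 -0.3107  0.2985] ang 163.8 j6 -109 op 0.068 F [-0.1468  0.1422 -0.054 ] | before yaw [-0.1686  0.3127 -0.0193] yaw -0.2 after yaw [-0.1698  0.3126 -0.0065] j6 after -109
scale 1.5
```

```bash

python3 -m pendant '[{"dx":-0.0281,"dy":0.0521,"dz":-0.003,"yaw":0},{"dx":-0.0281,"dy":0.0521,"dz":-0.003,"yaw":0},{"dx":-0.0281,"dy":0.0521,"dz":-0.003,"yaw":0},{"dx":-0.0281,"dy":0.0521,"dz":-0.003,"yaw":0},{"dx":-0.0281,"dy":0.0521,"dz":-0.003,"yaw":0},{"dx":-0.0281,"dy":0.0521,"dz":-0.003,"yaw":0},{"dx":0,"dy":0,"dz":0,"yaw":10},{"dx":0,"dy":0,"dz":0,"yaw":10},{"dx":0,"dy":0,"dz":0,"yaw":10},{"dx":0,"dy":0,"dz":0,"yaw":10},{"dx":0,"dy":0,"dz":0,"yaw":10},{"dx":0,"dy":0,"dz":0,"yaw":10}]'; 
python3 -m pendant '[{"dx":0,"dy":0,"dz":0,"yaw":10},{"dx":0,"dy":0,"dz":0,"yaw":10},{"dx":0,"dy":0,"dz":0,"yaw":10},{"dx":0,"dy":0,"dz":0,"yaw":10},{"dx":0,"dy":0,"dz":0,"yaw":10},{"dx":0,"dy":0,"dz":0,"yaw":10},{"dx":0,"dy":0,"dz":0,"yaw":10},{"dx":0,"dy":0,"dz":0,"yaw":10},{"dx":0,"dy":0,"dz":0,"yaw":10},{"dx":0,"dy":0,"dz":0,"yaw":10},{"dx":0,"dy":0,"dz":0,"yaw":10},{"dx":0,"dy":0,"dz":0,"yaw":10}]'; 
python3 -m pendant '[{"dx":0,"dy":0,"dz":0,"yaw":0},{"dx":0,"dy":0,"dz":0,"yaw":0}]'
python3 d.py .68 -.057 .092 -16;python3 cap.py w14 0 0 512 384
python3 - <<'E'
import cv2,numpy as np
a=cv2.imread("pics/w14_raw.png");b=cv2.imread("pics/w13_raw.png");t=cv2.imread("pics/w14_top.png")
f=lambda i,k:cv2.resize(i,None,fx=k,fy=k,interpolation=2)
c=f(a[100:260,170:340],2.5)[:400,:400];d=cv2.resize(t,(400,300));e=cv2.resize(b,(400,300))
A=np.zeros((600,800,3),np.uint8);A[:c.shape[0],:c.shape[1]]=c;A[:300,400:]=d;A[300:,400:]=e
cv2.imwrite("pics/m4.png",A)
E
```

```text
t: 42.7
tool_pos: [0.6774, -0.0559, 0.2948]
tool_rot: [[-0.233, 0.972, -0.025], [0.972, 0.232, -0.033], [-0.026, -0.032, -0.999]]
force: [-0.1, -0.1, 0.4]
opening: 0.0683
grip_force: 0.0
t: 44.2
tool_pos: [0.6773, -0.056, 0.2948]
tool_rot: [[0.958, -0.284, -0.025], [-0.285, -0.958, -0.033], [-0.015, 0.038, -0.999]]
force: [-1.0, 0.2, 0.8]
opening: 0.0685
grip_force: 0.0
t: 44.45
tool_pos: [0.6778, -0.056, 0.2963]
tool_rot: [[0.961, -0.277, -0.023], [-0.277, -0.96, -0.033], [-0.013, 0.038, -0.999]]
force: [0.3, -0.0, -0.3]
opening: 0.0681
grip_force: 0.0
t44.5 pos [ 0.6778 -0.056   0.2963] ang -16.1 j6 101 op 0.068 F [ 0.274  -0.0495 -0.3096] | before yaw [ 0.005  -0.0073  0.2041] yaw -0.1 after yaw [0.0024 0.0004 0.2043] j6 after 101
scale 1.5
```

View pics/m4.png

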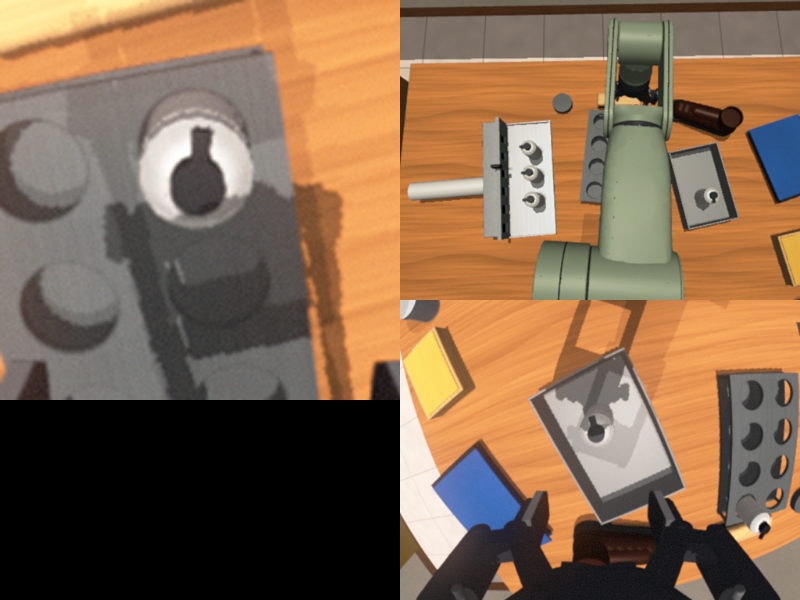

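Can E stands in the tub. Can A's head is at (198,190) with its tip at (202,128), and the nozzle is roughly along the tool x axis.

```bash
python3 - <<'E'
from h import *
T=np.load("T_w14.npy");W=lambda p,z:onz("wrist",(p[0]/2.5-.3+170,p[1]/2.5-.3+100),z,(0,T))
p,q=W((198,190),.142),W((202,129),.137);print(p[:2],np.linalg.norm(p-q),np.degrees(np.arctan2(*(q-p)[[1,0]])))
E
python3 -m pendant '[{"dx":0.004,"dy":-0.006,"dz":0.034,"yaw":0},{"dx":0,"dy":0,"dz":0.045,"yaw":0},{"dx":0,"dy":0,"dz":0.045,"yaw":0},{"dx":0,"dy":0,"dz":0.02,"yaw":0},{"dx":0,"dy":0,"dz":0,"yaw":0},{"dx":0,"dy":0,"dz":0,"yaw":0}]'; python3 d.py .68 -.057 .091 -16
```

```text
[ 0.6794 -0.0572] 0.024611334678829068 -20.413273200018164
t: 45.3
tool_pos: [0.6815, -0.0561, 0.1549]
tool_rot: [[0.96, -0.279, -0.018], [-0.279, -0.96, -0.033], [-0.008, 0.037, -0.999]]
force: [0.4, -0.1, 0.2]
opening: 0.0684
grip_force: 0.0
t45.3 pos [ 0.6815 -0.0561  0.1549] ang -16.2 j6 102 op 0.068 F [ 0.4228 -0.0969  0.1958] | before yaw [-0.0007 -0.0011  0.0639] yaw -0.2 after yaw [-0.0012  0.0013  0.0639] j6 after 102
```

Can A's nozzle is at -20°, so 4° behind tool x.

```bash

python3 -m pendant '[{"dx":0,"dy":-0.001,"dz":0.04,"yaw":0},{"dx":0,"dy":0,"dz":0.023,"yaw":0},{"dx":0,"dy":0,"dz":0,"yaw":0},{"dx":0,"dy":0,"dz":0,"yaw":0}]' 0.8 &&
python3 -m pendant '[{"dx":0,"dy":0,"dz":0,"yaw":0},{"dx":0,"dy":0,"dz":0,"yaw":0},{"dx":0,"dy":0,"dz":0,"yaw":0},{"dx":0,"dy":0,"dz":0,"yaw":0}]' 0 40 &&
python3 -m pendant '[{"dx":0,"dy":0,"dz":-0.045,"yaw":0},{"dx":0,"dy":0,"dz":-0.045,"yaw":0},{"dx":0,"dy":0,"dz":-0.045,"yaw":0},{"dx":0,"dy":0,"dz":-0.02,"yaw":0},{"dx":0,"dy":0,"dz":0,"yaw":0},{"dx":0,"dy":0,"dz":0,"yaw":0},{"dx":0,"dy":0,"dz":0,"yaw":0}]'; python3 -m pendant '[{"dx":0,"dy":0,"dz":0,"yaw":0}]'|grep force;python3 -m pendant '[{"dx":0,"dy":0,"dz":0,"yaw":0}]'|grep force
python3 d.py .665 .271 .092 -16
```

```text
t: 45.8
tool_pos: [0.6811, -0.0572, 0.0927]
tool_rot: [[0.96, -0.279, -0.016], [-0.279, -0.96, -0.033], [-0.006, 0.037, -0.999]]
force: [0.1, -0.1, 0.0]
opening: 0.0681
grip_force: 0.0
t: 46.3
tool_pos: [0.6811, -0.057, 0.0929]
tool_rot: [[0.96, -0.279, -0.016], [-0.279, -0.96, -0.033], [-0.006, 0.036, -0.999]]
force: [-0.6, -0.1, 6.2]
opening: 0.0494
grip_force: 41.5
t: 47.18
tool_pos: [0.6822, -0.0521, 0.2436]
tool_rot: [[0.96, -0.279, -0.023], [-0.279, -0.96, -0.033], [-0.013, 0.038, -0.999]]
force: [-0.0, 0.8, -1.5]
opening: 0.0494
grip_force: 42.0
force: [0.2, 0.8, -0.5]
grip_force: 42.0
force: [0.0, 0.3, -1.0]
grip_force: 42.0
t47.4 pos [ 0.6828 -0.0521  0.245 ] ang -16.2 j6 102 op 0.049 F [ 0.0444  0.3406 -1.0325] | before yaw [-0.1057 -0.3108  0.1426] yaw -0.2 after yaw [-0.1061 -0.3056  0.153 ] j6 after 102
```

Can A is light (about 1 N), so it goes in the tub.

```bash

python3 -m pendant '[{"dx":-0.0166,"dy":0.0461,"dz":0,"yaw":0},{"dx":-0.0166,"dy":0.0461,"dz":0,"yaw":0},{"dx":-0.0166,"dy":0.0461,"dz":0,"yaw":0},{"dx":0,"dy":0,"dz":0,"yaw":0}]'
python3 - <<'E'
from h import *
for f in ("top0","w14_top","now"):
    if f=="now": im=arm.capture("top")[...,::-1].copy();cv2.imwrite("pics/now.png",im)
    else: im=cv2.imread(f"pics/{f}.png")
    hsv=cv2.cvtColor(im,cv2.COLOR_BGR2HSV);m=((hsv[...,1]<60)).astype(np.uint8)
    for r in (200,230,260,285):
        x=np.nonzero(m[r,330:450])[0]+330;print(f,r,x.min(),x.max(),len(x))
    b=((hsv[...,1]<60)&(hsv[...,2]>130)).astype(np.uint8);b[:,:345]=0;b[:185]=0;b[300:]=0;b[:,436:]=0
    n,l,st,c=cv2.connectedComponentsWithStats(b);i=1+st[1:,4].argmax();t=cv2.boxPoints(cv2.minAreaRect(np.argwhere(l==i)[:,::-1].astype(np.float32)));print(st[i],onz("top",t.mean(0),.004))
E
python3 d.py .51 -.29 .097 -16
```

```text
t: 47.92
tool_pos: [0.5947, -0.1734, 0.2517]
tool_rot: [[0.959, -0.283, -0.02], [-0.283, -0.958, -0.034], [-0.01, 0.038, -0.999]]
force: [0.4, 0.8, -1.1]
opening: 0.0492
grip_force: 42.1
top0 200 340 410 71
top0 230 347 419 73
top0 260 355 428 74
top0 285 362 407 46
[ 346  193   75   99 4584] [ 0.4566 -0.3148  0.004 ]
w14_top 200 330 410 81
w14_top 230 330 419 89
w14_top 260 330 428 91
w14_top 285 330 407 63
[ 346  193   75  100 4228] [ 0.4529 -0.3154  0.004 ]
now 200 330 418 89
now 230 330 419 90
now 260 330 428 99
now 285 330 407 78
[ 345  211   60   89 4681] [ 0.4146 -0.2876  0.004 ]
t48.0 pos [ 0.5959 -0.1719  0.2516] ang -16.4 j6 91 op 0.049 F [ 0.379   0.5767 -1.6805] | before yaw [-0.0477  0.1317  0.16  ] yaw -0.4 after yaw [-0.05    0.1372  0.1546] j6 after 90
```

```bash

python3 -m pendant '[{"dx":-0.012,"dy":0.0447,"dz":0,"yaw":0},{"dx":-0.012,"dy":0.0447,"dz":0,"yaw":0},{"dx":-0.012,"dy":0.0447,"dz":0,"yaw":0},{"dx":0,"dy":0,"dz":0,"yaw":0},{"dx":0,"dy":0,"dz":0.045,"yaw":0},{"dx":0,"dy":0,"dz":0.045,"yaw":0},{"dx":0,"dy":0,"dz":0.035,"yaw":0},{"dx":0,"dy":0,"dz":0.015,"yaw":0},{"dx":0,"dy":0,"dz":0.01,"yaw":0},{"dx":0,"dy":0,"dz":0,"yaw":0},{"dx":0,"dy":0,"dz":0,"yaw":0}]'; python3 d.py .52 -.295 .093 -16
```

```text
t: 49.35
tool_pos: [0.5224, -0.2948, 0.1079]
tool_rot: [[0.96, -0.279, -0.018], [-0.279, -0.96, -0.034], [-0.008, 0.038, -0.999]]
force: [0.5, -0.0, -0.6]
opening: 0.0491
grip_force: 42.2
t49.4 pos [ 0.5224 -0.2948  0.1079] ang -16.2 j6 78 op 0.049 F [ 0.4863 -0.0278 -0.6416] | before yaw [-0.0021  0.0003  0.0149] yaw -0.2 after yaw [-0.0022  0.0009  0.0149] j6 after 78
```

```bash

python3 -m pendant '[{"dx":0,"dy":0,"dz":0.008,"yaw":0},{"dx":0,"dy":0,"dz":0.005,"yaw":0},{"dx":0,"dy":0,"dz":0.001,"yaw":0},{"dx":0,"dy":0,"dz":0,"yaw":0},{"dx":0,"dy":0,"dz":0,"yaw":0}]';
python3 -m pendant '[{"dx":0,"dy":0,"dz":0,"yaw":0},{"dx":0,"dy":0,"dz":0,"yaw":0},{"dx":0,"dy":0,"dz":0,"yaw":0}]' 0.8;
python3 -m pendant '[{"dx":0,"dy":0,"dz":-0.04,"yaw":0},{"dx":0,"dy":0,"dz":-0.05,"yaw":0},{"dx":0,"dy":0,"dz":-0.05,"yaw":0},{"dx":0,"dy":0,"dz":-0.06,"yaw":0},{"dx":0,"dy":0,"dz":0,"yaw":0}]'; python3 d.py .55 .23 .36 -16
```

```text
t: 49.98
tool_pos: [0.5213, -0.295, 0.0928]
tool_rot: [[0.96, -0.279, -0.02], [-0.28, -0.96, -0.033], [-0.01, 0.037, -0.999]]
force: [-0.1, 0.1, -0.8]
opening: 0.0489
grip_force: 42.2
t: 50.35
tool_pos: [0.5213, -0.2949, 0.0928]
tool_rot: [[0.96, -0.279, -0.02], [-0.279, -0.96, -0.033], [-0.01, 0.037, -0.999]]
force: [0.0, -0.7, -0.0]
opening: 0.0681
grip_force: 0.0
t: 50.98
tool_pos: [0.5273, -0.2893, 0.2985]
tool_rot: [[0.96, -0.279, -0.01], [-0.279, -0.959, -0.039], [0.002, 0.04, -0.999]]
force: [0.6, -0.7, -0.4]
opening: 0.0685
grip_force: 0.0
t51.0 pos [ 0.5273 -0.2893  0.2985] ang -16.2 j6 78 op 0.068 F [ 0.6013 -0.6658 -0.405 ] | before yaw [-0.1231 -0.5021 -0.0818] yaw -0.2 after yaw [-0.1213 -0.5054 -0.0615] j6 after 78
```

```bash

python3 -m pendant '[{"dx":-0.0096,"dy":-0.055,"dz":0,"yaw":0},{"dx":-0.0096,"dy":-0.055,"dz":0,"yaw":0},{"dx":-0.0096,"dy":-0.055,"dz":0,"yaw":0},{"dx":-0.0096,"dy":-0.055,"dz":0,"yaw":0},{"dx":-0.0096,"dy":-0.055,"dz":0,"yaw":0},{"dx":-0.0096,"dy":-0.055,"dz":0,"yaw":0},{"dx":-0.0096,"dy":-0.055,"dz":0,"yaw":0},{"dx":-0.0096,"dy":-0.055,"dz":0,"yaw":0},{"dx":-0.0096,"dy":-0.055,"dz":0,"yaw":0},{"dx":-0.0096,"dy":-0.055,"dz":0,"yaw":0},{"dx":0,"dy":0,"dz":0,"yaw":0}]'
python3 -m pendant '[{"dx":0,"dy":0,"dz":0,"yaw":-10},{"dx":0,"dy":0,"dz":0,"yaw":-10},{"dx":0,"dy":0,"dz":0,"yaw":-10},{"dx":0,"dy":0,"dz":0,"yaw":-10},{"dx":0,"dy":0,"dz":0,"yaw":-10},{"dx":0,"dy":0,"dz":0,"yaw":-10},{"dx":0,"dy":0,"dz":0,"yaw":-10},{"dx":0,"dy":0,"dz":0,"yaw":-10},{"dx":0,"dy":0,"dz":0,"yaw":-10},{"dx":0,"dy":0,"dz":0,"yaw":-10},{"dx":0,"dy":0,"dz":0,"yaw":-10},{"dx":0,"dy":0,"dz":0,"yaw":0}]';python3 d.py .589 .2668 .28 93.6
```

```text
t: 52.35
tool_pos: [0.5858, 0.2698, 0.2707]
tool_rot: [[0.961, -0.274, -0.023], [-0.275, -0.961, -0.033], [-0.013, 0.038, -0.999]]
force: [0.3, -0.7, 0.2]
opening: 0.0683
grip_force: 0.0
t: 53.85
tool_pos: [0.5862, 0.265, 0.2724]
tool_rot: [[-0.063, 0.998, -0.021], [0.997, 0.062, -0.034], [-0.032, -0.023, -0.999]]
force: [0.8, -0.5, 0.6]
opening: 0.0688
grip_force: 0.0
t53.9 pos [0.5862 0.265  0.2724] ang 93.6 j6 21 op 0.069 F [ 0.7666 -0.4932  0.5724] | before yaw [ 0.0013  0.0027 -0.0077] yaw 0.0 after yaw [ 0.0016  0.0029 -0.0076] j6 after 21
```

```bash
python3 cap.py vB 0 0 512 384
python3 -m pendant '[{"dx":0,"dy":-0.0415,"dz":0,"yaw":0},{"dx":0,"dy":-0.0415,"dz":0,"yaw":0},{"dx":0,"dy":0,"dz":0,"yaw":0},{"dx":0,"dy":0,"dz":0,"yaw":0}]'>/dev/null;  python3 cap.py vD 0 0 512 384
python3 -m pendant '[{"dx":0,"dy":-0.0425,"dz":0,"yaw":0},{"dx":0,"dy":-0.0425,"dz":0,"yaw":0},{"dx":0,"dy":0,"dz":0,"yaw":0},{"dx":0,"dy":0,"dz":0,"yaw":0}]';  python3 cap.py vC 0 0 512 384
python3 - <<'E'
from h import *
A=np.zeros((600,798,3),np.uint8)
for k,n in enumerate("BDC"):
    T=np.load(f"T_v{n}.npy");P=arm.camera_params("wrist");f=192/np.tan(np.radians(P["vfov"]/2))
    p={"B":(.589,.2675,.142),"D":(.506,.260,.142),"C":(.422,.255,.142)}[n]
    c=np.linalg.inv(T@P["hand_eye"])@[*p,1];th=np.arctan2(np.hypot(*c[:2]),c[2]);uv=c[:2]/np.hypot(*c[:2])*th*f+[P["cx"],P["cy"]];u,v=uv.round().astype(int)
    im=cv2.imread(f"pics/v{n}_raw.png");g=im[v-28:v+28,u-19:u+19];g=cv2.resize(g,None,fx=7,fy=7,interpolation=2);A[:392,k*266:k*266+266]=g;print(n,u,v,T[:3,3])
t=cv2.imread("pics/vC_top.png");A[395:595,:420]=cv2.resize(t[150:310,310:450],(175,200)).repeat(1,0) if 0 else cv2.resize(t[140:310,100:450],(420,200))
cv2.imwrite("pics/m5.png",A)
E
```

```text
scale 1.5
scale 1.5
t: 55.05
tool_pos: [0.4201, 0.2556, 0.2768]
tool_rot: [[-0.066, 0.998, -0.019], [0.997, 0.065, -0.033], [-0.031, -0.021, -0.999]]
force: [-0.3, 0.0, 0.2]
opening: 0.0685
grip_force: 0.0
scale 1.5
B 260 181 [0.5862 0.265  0.2724]
D 259 183 [0.5042 0.2608 0.2751]
C 259 182 [0.4201 0.2556 0.2768]
```

View pics/m5.png

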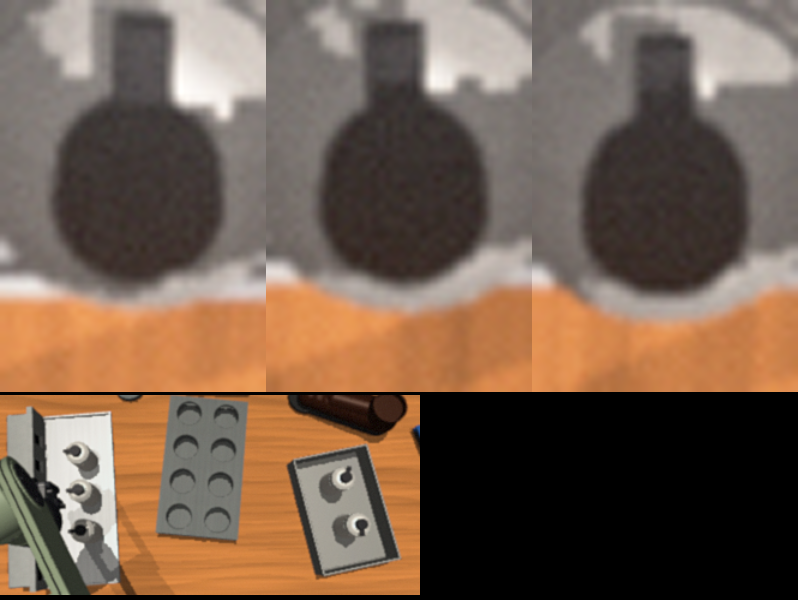

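The three nozzles are clear, and both spent cans are in the tub. Head→tip in the panels: B (137,188)→(141,15), D (404,190)→(395,23), C (665,204)→(665,36).

```bash
python3 - <<'E'
from h import *
for n,u,v,x0,a,b in [("B",260,181,0,(137,188),(141,15)),("D",259,183,266,(404,190),(395,23)),("C",259,182,532,(665,204),(665,36))]:
    T=np.load(f"T_v{n}.npy");W=lambda p,z:onz("wrist",((p[0]-x0)/7-.43+u-19,p[1]/7-.43+v-28),z,(0,T))
    p,q=W(a,.142),W(b,.137);print(n,p[:2],np.linalg.norm(p-q),np.degrees(np.arctan2(*(q-p)[[1,0]])))
s=arm.sense();print(s["t"],s["force"])
E
```

```text
B [0.5887 0.2687] 0.022887851383468407 92.60242679289182
D [0.5064 0.2615] 0.022408896363210015 97.18044594343752
C [0.4217 0.2547] 0.022680434016017242 94.06221429250378
55.15 [-1.6089 -0.2073  0.164 ]
```

```bash
python3 -c "
from bench import arm
print(arm.hand_in())"
```

```text
the job is handed in; nothing more can be done
None
```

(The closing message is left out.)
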